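# Tap out the jammed test bars and sort them

## Task

Plastic test bars have jammed in the neck of the tilted clear bottle: tap the bottle on its side until every bar in it has dropped onto the sliding tray below, without touching the bars still inside, and then draw the tray fully out. Sort all the bars on the bench: lay each straight full-length bar flat in a compartment of the grey crate, one per compartment, and put every short or bent one into the white reject tray. When all are sorted push the empty sliding tray home again; leave the glassware and bottles standing about where they are.

Things in the scene. Friction and masses are not known exactly. Their poses are not given: they have to be found in the camera images.
- bottle: clear square bottle clamped tilted, mouth 35 degrees (0.61 rad) below base. Origin: clamp pivot behind its base, 280 mm above the bench; x runs down the centre line to the mouth, y level, z square to its upper face. Body 80 x 80 mm from x = 10 to 125 mm, shoulders, then neck 56 x 42 mm (y, z) from 150 to 215 mm. Bars inside have their centre at x < 215 mm, bars out at x > 250 mm.
- bar_a: straight square-section bar of black plastic, 90 x 16 x 16 mm, full length, about 32 g. Origin at its centre, x along its length; any of its four sides may be up. Starts in the bottle's neck.
- bar_b: straight square-section bar of black plastic, 90 x 16 x 16 mm, full length, about 32 g. Origin at its centre, x along its length; any of its four sides may be up. Starts on the sliding tray.
- bar_c: straight square-section bar of black plastic, 90 x 16 x 16 mm, full length, about 32 g. Origin at its centre, x along its length; any of its four sides may be up. Starts on the sliding tray; may be absent.
- short_a: straight square-section bar of black plastic, 60 x 16 x 16 mm, too short, a reject, about 21 g. Origin at its centre, x along its length; any of its four sides may be up. Starts in the bottle's neck beside the other; may be absent.
- short_b: straight square-section bar of black plastic, 60 x 16 x 16 mm, too short, a reject, about 21 g. Origin at its centre, x along its length; any of its four sides may be up. Starts on the sliding tray; may be absent.
- bent: bent black plastic bar, a reject, 16 x 16 mm section, about 32 g: a straight arm 55 mm long, and at its +x end a second arm turned 34 degrees (0.6 rad) towards +y, 38 mm long from the bend. Origin at the centre of the 55 mm arm (half its height), x along that arm. Starts on the sliding tray; may be absent.
- crate: grey divided crate, fixed, 126 x 192 mm (x, y), 13 mm high, floor 3 mm thick. Four compartments side by side along y, each 110 mm long (along x) and 32 mm wide, at 48 mm pitch, with 16 mm wide dividers as high as the rim. Origin at the centre of its underside.
- cell0 (a point): centre of the floor of compartment 1 of 4 in the crate (counting towards the crate's +y), 10 mm below the top of its walls; x along the compartment.
- cell1 (a point): centre of the floor of compartment 2 of 4 in the crate (counting towards the crate's +y), 10 mm below the top of its walls; x along the compartment.
- cell2 (a point): centre of the floor of compartment 3 of 4 in the crate (counting towards the crate's +y), 10 mm below the top of its walls; x along the compartment.
- cell3 (a point): centre of the floor of compartment 4 of 4 in the crate (counting towards the crate's +y), 10 mm below the top of its walls; x along the compartment.
- rejects: white undivided reject tray, fixed, same outside size as the crate (126 x 192 mm, 13 mm high, floor 3 mm thick), inside 110 x 176 mm. Origin at the centre of its underside.
- beaker: glass beaker, 70 mm across, 95 mm tall, beyond the sliding tray; origin at the centre of its foot. To be left alone.
- jar: amber glass jar with black cap, 60 mm across, 90 mm tall; origin at the centre of its foot. To be left alone.
- dish: flat round glass dish, 90 mm across, 16 mm high, on the near left of the bench; origin at the centre of its foot. To be left alone.
- wash: white bottle with blue cap, 64 mm across, 150 mm tall, on the far left beside the stand; origin at the centre of its foot. To be left alone.
- bottle_flank (a point): point on the bottle's centre line 85 mm from its pivot, midway between the two flat upright sides of the body (40 mm to either side along y): the place to tap. The sides' upper edge is 49 mm above this point, rising towards the base. Good taps: 0.15 to 0.25 m/s, pushing the side 12 to 20 mm, then drawing back; either side; 1 to 8 taps free all. Axes as the bottle's.
- bottle_mouth (a point): centre of the bottle's open mouth, about 157 mm above the bench. One or two bars lie side by side on the neck's floor, hung up behind a 6 mm inward lip at each side of the mouth; a sideways jolt throws a bar clear of the lip and it slides out by itself. Axes as the bottle's.
- stand: heavy fixed stand: grey base, rod 344 mm tall 55 mm behind the pivot. Origin on the bench below the pivot; the mouth points along its -y. Springy clamp: the bottle swings level about the vertical through the pivot, at most 0.2 rad either way, about 10 N m/rad, and rings when struck.
- bar_d: straight square-section bar of black plastic, 90 x 16 x 16 mm, full length, about 32 g. Origin at its centre, x along its length; any of its four sides may be up. Starts on the sliding tray; may be absent.
- short_c: straight square-section bar of black plastic, 60 x 16 x 16 mm, too short, a reject, about 21 g. Origin at its centre, x along its length; any of its four sides may be up. Starts on the sliding tray; may be absent.
- tray (a joint): how far the sliding white catch tray is drawn out, m: 0 pushed home under the bottle's mouth (as at the start), 0.09 fully out. It slides along the stand's -y, about 3 N. 260 x 270 mm (x, y), floor 3 mm thick, rim 8 mm high. Bars drop onto its +y part, when pushed home too near the bottle for a gripper; one may end against or across another or, rarely, on end.
- tray_tab (a point): middle of the top edge of the tray's upright pull tab: 12 mm thick (x), 36 mm long (y), 42 mm high from the bench, at the middle of the tray's -y side, outside its rim. Moves with the tray. The centre of the tray is 153 mm from it along the stand's +y.
There are look-alikes about, which are no part of the job. Leave any brown, orange or purple look-alike of the short_c alone.

How it is judged:
By the outcome, as a careful person would: the job done as asked, in the order asked, and still so for the second after the job is handed in, with the robot touching nothing.
Of bar_c, bar_d, short_a, short_b, short_c, bent only 4 to 6 are there at a start; the rules pass over those that are not, and their reading is None.
At some moment in a run one of bar_b, bar_c, bar_d, short_b, short_c, bent may be knocked a few centimetres aside while the robot is not near it.
Once in a run the grip may slacken for a moment while it holds something.
It also fails if it takes over 210 s, if anything falls off the work surface, if the arm or the gripper's body presses on something with over 40 N, if the wrist force passes 120 N, or if a joint passes its speed limit or range.

## Robot

A 6-joint arm with a two-finger parallel gripper is mounted at the origin on the work surface. World frame = base frame: x ahead of the robot, y to its left, z up, the work surface at z = 0. Lengths are in mm, angles in rad, forces in N, time in s.
With the tool pointing down it reaches from about 350 to 775 mm from the base axis. Payload 7.3 kg.
Tool frame: the origin (TCP) lies on the centre line of the jaws, within the pads' length; the fingertips stand 22 mm ahead of it and the grasp point (between the pads) lies 3 mm ahead of it; z points along the fingers, y is the direction in which the jaws open and shut (so a half turn about z gives the same grasp; the last joint's range is limited). The gripper opens to 92 mm and grips with 3 to 60 N. Pads are 19 mm wide; open, the fingers measure 130 mm over their backs; the gripper's body (75 mm by 190 mm) begins 47 mm behind the grasp point.
Start: joints at [0.964, 0.342, 1.524, -0, 1.275, -0.146], TCP at [233.437, 470.266, 248.741] pointing down, gripper open.
Joint ranges: [-2.53, 2.53], [-0.77, 2.02], [0.04, 2.7], [-1, 4.14], [0.28, 2.66], [-3.11, 3.11]. Speed limits (rad/s): [2.57, 2.57, 3.14, 3.14, 3.14, 3.14].

## Interface

Orientations are given as [roll, pitch, yaw] about the fixed x, y, z axes, in that order (R = Rz(yaw) Ry(pitch) Rx(roll)).
In Python, from plant import bot gives the robot as it stands.
- The arm moves only by the tool play_rows, never from a script. Its argument "moves" is one flat list of numbers, 5 for each row, row after row: the closure in counts, from 0 (fully open) to 255 (shut), then the shift along the tool's x, y, z in mm, then the turn about the tool's z in degrees. A call has 1 to 8 rows; each row is the pose to reach, as a shift and turn from the pose commanded when the call began, along the tool's axes at that moment; what a row does not reach only later rows make up. A row lasts 1/12 s, in which the tool goes at most 41.7 mm and 7.16 degrees, less where a joint would pass 70% of its speed; a pose out of reach is approached as far as the arm can. A call with a gripper value outside its range is refused whole. The fingers move at their own pace and stop on an object; the grip force is fixed at half the most. Time passes only in rows, so rows that repeat a pose let the fingers close. It gives the time, the measured TCP pose, the force and the opening at its end, in the units of the state.
- bot.get_obs(): the state, without advancing time (a new reading comes with each control period).
- bot.capture(name): name is "scene" or "top" or "wrist"; returns a dict with "color" (400x640x3 uint8, red, green, blue), "fx", "fy", "cx", "cy" (pixels), "world_to_cam" (4x4, takes a point from world to camera coordinates); the wrist camera has in their place "T_tool_cam" (4x4, takes a point from camera to tool coordinates, whose origin is the TCP and whose axes are the flange's). Camera axes: x right, y down, z forward; pixel columns grow to the right and rows downward; lengths in mm; the calibration is good to about 2 mm. A picture is of the moment at which its call begins: read the wrist's pose just before it. There is no depth.
- bot.close_job(): hands the job in, once; it reports no verdict.
The state is a dict: "time": time; "joint_positions": joint angles; "dq": joint speeds; "tau": joint torques, N m; "tool_pos": TCP position; "tcp_rot": TCP orientation; "contact_force": force on the tool from outside, world axes, zero at the start; "moment": the same for the moment, N m; "grip_width": finger opening in mm.
Only numpy, scipy, OpenCV 4.12 (cv2) and the standard library are available. Lean on these libraries where they do the work, as an engineer would, in place of code of your own. Each camera call takes 0.05 s, during which the arm holds its last target.

## Working session

There is one attempt and no reset: what is moved stays moved. The work goes in short steps, Python scripts to look and compute and a tool call to move; the robot and the scene stay as the last step left them, time stands still between calls to the robot, and variables do not carry over. Pictures are saved under pics/ and viewed, and the job is handed in when it is done.

Besides the shell and the picture viewer there is one more tool, called after "Call:" as name(argument=value, ...) on one line, values as JSON. play_rows: Moves the arm, as the interface text tells. Its arguments: {"type":"object","properties":{"moves":{"type":"array","items":{"type":"number"}}},"required":["moves"]}

```bash
ls; mkdir -p pics; cat > h.py <<'E'
import numpy as np,cv2
from scipy.spatial.transform import Rotation as R
from plant import bot
def cap(n,f=None):
    c=bot.capture(n)
    if f: cv2.imwrite('pics/'+f,c['color'][:,:,::-1])
    return c
def pose():
    o=bot.get_obs(); T=np.eye(4); T[:3,3]=o['tool_pos']; T[:3,:3]=R.from_euler('xyz',o['tcp_rot']).as_matrix(); return T
def w2c(c,T=None):
    return np.array(c['world_to_cam']) if 'world_to_cam' in c else np.linalg.inv(T@np.array(c['T_tool_cam']))
def back(c,uv,z,T=None):
    M=np.linalg.inv(w2c(c,T)); u,v=uv
    d=M[:3,:3]@np.array([(u-c['cx'])/c['fx'],(v-c['cy'])/c['fy'],1]); o=M[:3,3]
    return o+d*(z-o[2])/d[2]
def proj(c,p,T=None):
    q=w2c(c,T)@np.append(p,1); return np.array([c['fx']*q[0]/q[2]+c['cx'],c['fy']*q[1]/q[2]+c['cy']])
E
python3 - <<'E'
from h import *
print(bot.get_obs())
for n in ['scene','top','wrist']:
    c=cap(n,n+'0.png'); print(n,c['fx'],c['cx'],c['cy'],c.get('world_to_cam',c.get('T_tool_cam')))
E
```

```text
pics
{'time': 0.0, 'joint_positions': array([ 9.63950483e-01,  3.42730748e-01,  1.52500714e+00, -6.47284344e-06,
        1.27538947e+00, -1.46005717e-01]), 'dq': array([ 8.76289668e-05, -4.46923482e-04,  7.82034192e-04, -1.13499439e-03,
       -1.36097923e-03, -1.17927309e-03]), 'tau': array([ 5.38623990e-04, -4.31252074e+01, -2.44216079e+01,  7.18873786e-02,
        5.59697184e-02, -1.56639476e-04]), 'tool_pos': array([233.2408261 , 469.93470381, 248.04421615]), 'tcp_rot': array([-3.14007338e+00, -2.17156282e-04,  2.68075425e+00]), 'contact_force': array([-1.32227919,  0.92741619,  0.25756747]), 'moment': array([ 0.00281354, -0.04396763,  0.04524501]), 'grip_width': 91.88041551494759}
scene 486.9818893571743 320.2888422416978 199.95750869178582 [[-5.50310289e-01  8.34956077e-01  2.63329209e-03  2.77570457e+02]
 [ 5.02194972e-01  3.33507419e-01 -7.97855257e-01 -1.59261463e+02]
 [-6.67052318e-01 -4.37745531e-01 -6.02843309e-01  1.72424522e+03]
 [ 0.00000000e+00  0.00000000e+00  0.00000000e+00  1.00000000e+00]]
top 496.34063428509313 320.08262547887495 196.55244951581096 [[ 2.29389789e-02 -9.99728439e-01  4.10495193e-03  3.35122752e+01]
 [-9.81679637e-01 -2.33013387e-02 -1.89108801e-01  5.73645235e+02]
 [ 1.89153097e-01  3.08215077e-04 -9.81947560e-01  1.65918740e+03]
 [ 0.00000000e+00  0.00000000e+00  0.00000000e+00  1.00000000e+00]]
wrist 303.293433110687 321.8043219463325 198.62988023336354 [[-4.68721741e-04 -9.57419566e-01 -2.88699767e-01  7.81035677e+01]
 [ 9.99999884e-01 -4.16004409e-04 -2.43959067e-04  1.80903120e-01]
 [ 1.13470808e-04 -2.88699848e-01  9.57419649e-01 -1.35024219e+02]
 [ 0.00000000e+00  0.00000000e+00  0.00000000e+00  1.00000000e+00]]
```

View pics/scene0.png

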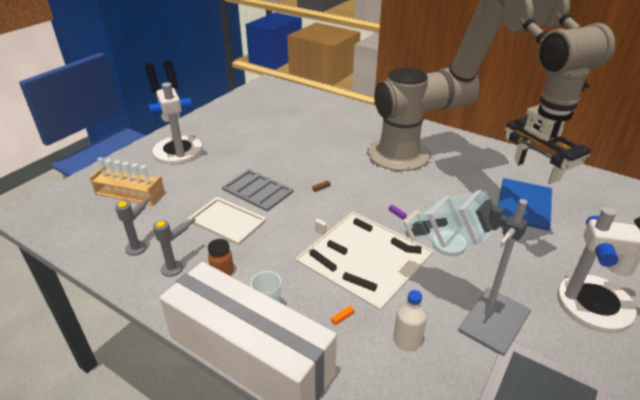

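View pics/top0.png

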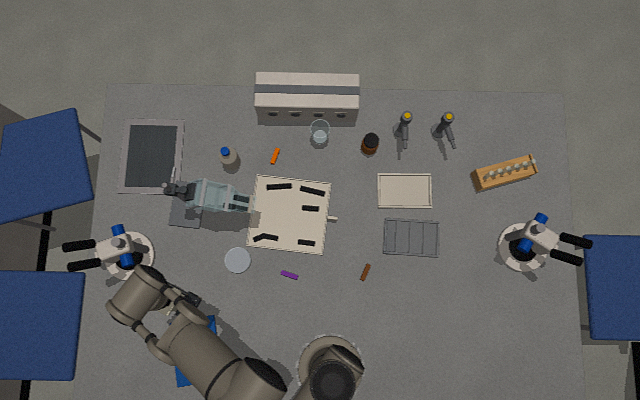

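View pics/wrist0.png

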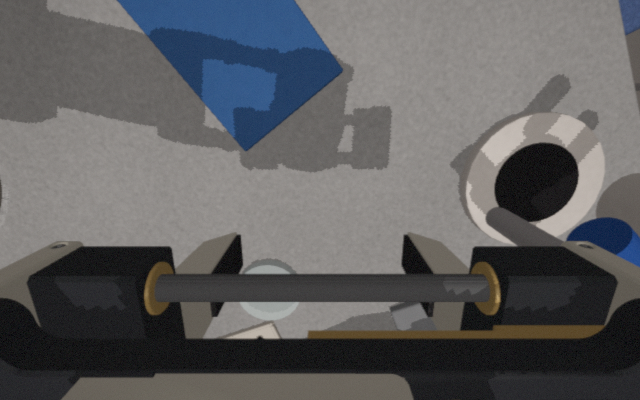

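```bash
python3 - <<'E'
import cv2
a=cv2.imread('pics/top0.png')
cv2.imwrite('pics/t0c.png',cv2.resize(a[140:290,150:350],None,fx=4,fy=4,interpolation=cv2.INTER_CUBIC))
cv2.imwrite('pics/t0d.png',cv2.resize(a[160:290,320:450],None,fx=4,fy=4,interpolation=cv2.INTER_CUBIC))
a=cv2.imread('pics/scene0.png')
cv2.imwrite('pics/s0c.png',cv2.resize(a[180:330,290:490],None,fx=4,fy=4,interpolation=cv2.INTER_CUBIC))
E
```

```text
(no output)
```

View pics/t0c.png

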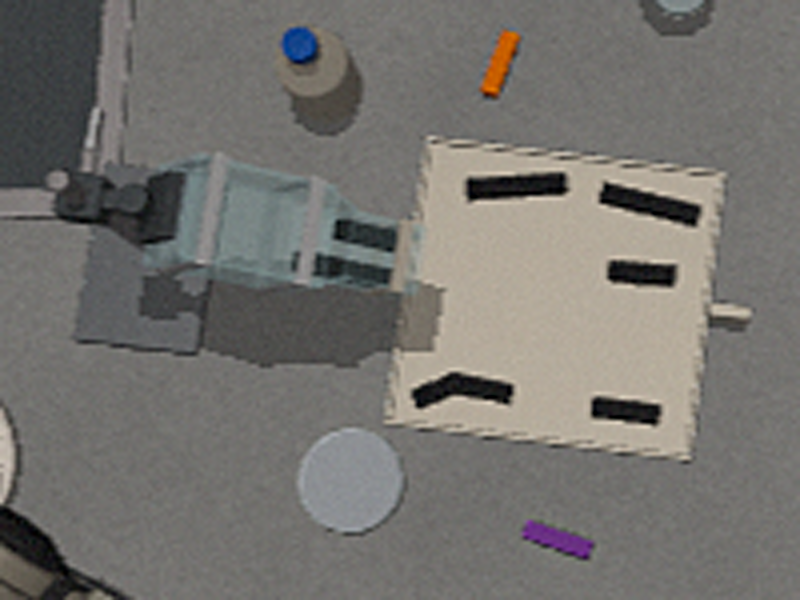

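View pics/s0c.png

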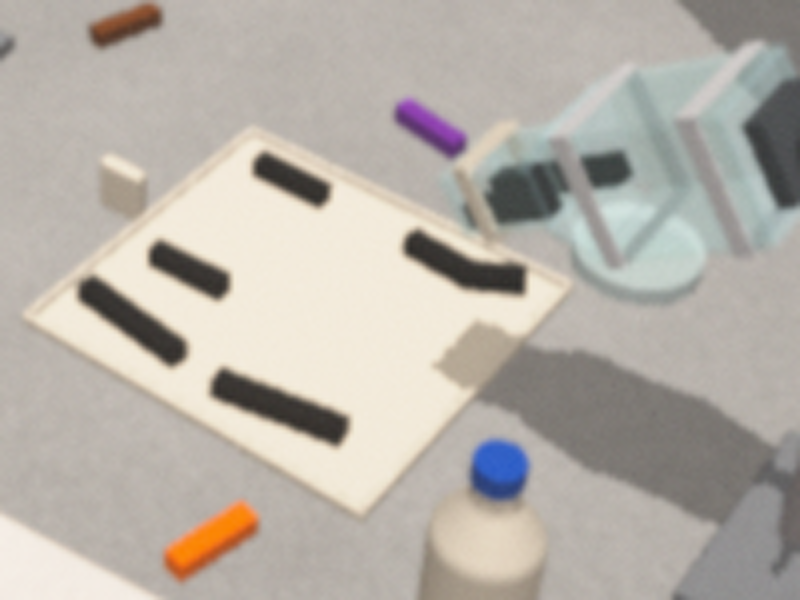

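View pics/t0d.png

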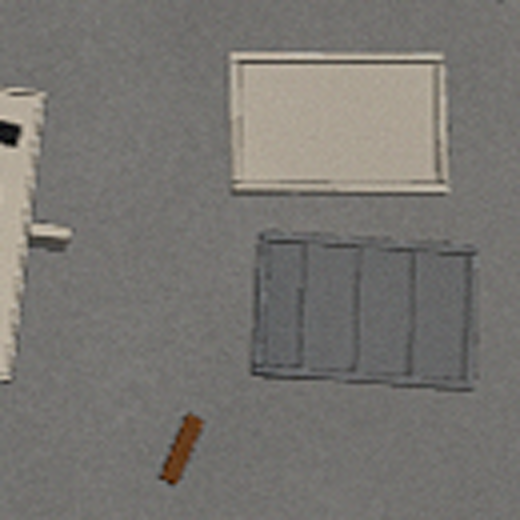

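```bash
python3 - <<'E'
from h import *
c=bot.capture('top')
f=lambda x,y:(150+x/4,140+y/4)
g=lambda x,y:(320+x/4,160+y/4)
def s(n,uv,z): print(n,back(c,uv,z).round(0))
P=[back(c,f(*q),8) for q in [(427,137),(725,172),(690,460),(388,425)]]
print('tray',np.round(P),'centre',np.mean(P,0).round()); 
for i in range(4): print(np.linalg.norm(P[i]-P[(i+1)%4]).round(), np.degrees(np.arctan2(*(P[(i+1)%4]-P[i])[1::-1])).round(1))
s('tab tip',f(750,316),42)
for n,q in dict(full1=[(468,188),(567,184)],full2=[(601,192),(698,212)],sh1=[(609,271),(676,274)],sh2=[(592,408),(660,412)]).items():
    a,b=[back(c,f(*x),14) for x in q]; print(n,((a+b)/2).round(),np.linalg.norm(a-b).round(),np.degrees(np.arctan2(*(b-a)[1::-1])).round(1))
for q in [(415,395),(455,381),(513,392)]: s('bent',f(*q),14)
for q in [(78,340),(198,353)]: s('standbase',f(*q),5)
for q in [(75,183)]: s('rod top',f(*q),344)
s('jar',(371,135),95); s('wash',f(300,43),150); s('dish',f(350,480),16)
for n,Q in dict(rej=[(230,53),(445,53),(448,190),(232,190)],crate=[(260,232),(475,248),(470,388),(253,375)]).items():
    P=[back(c,g(*q),13) for q in Q]; print(n,np.mean(P,0).round(),[np.linalg.norm(P[i]-P[(i+1)%4]).round() for i in range(4)],[np.degrees(np.arctan2(*(P[(i+1)%4]-P[i])[1::-1])).round(1) for i in range(4)])
E
```

```text
tray [[658. 275.   8.]
 [632.   8.   8.]
 [375.  34.   8.]
 [400. 297.   8.]] centre [516. 154.   8.]
268.0 -95.5
258.0 174.3
264.0 84.7
259.0 -4.8
tab tip [498. -15.  42.]
full1 [613. 192.  14.] 88.0 -86.3
full2 [602.  75.  14.] 88.0 -100.5
sh1 [538.  79.  14.] 59.0 -91.2
sh2 [417.  90.  14.] 59.0 -92.0
bent [426. 274.  14.]
bent [439. 240.  14.]
bent [430. 189.  14.]
standbase [468. 573.   5.]
standbase [459. 467.   5.]
rod top [538. 481. 344.]
jar [ 786. -124.   95.]
wash [701. 365. 150.]
dish [351. 326.  16.]
rej [ 611. -253.   13.] [np.float64(192.0), np.float64(124.0), np.float64(191.0), np.float64(124.0)] [np.float64(-88.6), np.float64(-179.9), np.float64(91.4), np.float64(0.9)]
crate [ 443. -274.   13.] [np.float64(189.0), np.float64(123.0), np.float64(188.0), np.float64(125.0)] [np.float64(-93.0), np.float64(176.7), np.float64(87.9), np.float64(-2.9)]
```

```bash
cat >> h.py <<'E'
SY=np.radians(-5.2); PIV=np.array([533,426,280.])
SX=np.array([np.cos(SY),np.sin(SY),0]); SYv=np.array([-np.sin(SY),np.cos(SY),0])
def bt(x,y,z,yaw=0):
    a=np.radians(35); X=-SYv*np.cos(a)+np.array([0,0,-np.sin(a)]); Z=-SYv*np.sin(a)+np.array([0,0,np.cos(a)]); Y=np.cross(Z,X)
    return PIV+X*x+Y*y+Z*z
def go(xyz=None,ang=None):
    """ang: world angle (deg) of tool y axis (mod 180). prints shift & turn"""
    T=pose(); p=T[:3,3]; xyz=p if xyz is None else np.array([p[i] if xyz[i] is None else xyz[i] for i in range(3)],float)
    d=T[:3,:3].T@(xyz-p); t=0
    if ang is not None:
        cur=np.degrees(np.arctan2(T[1,1],T[0,1])); w=(ang-cur+90)%180-90; t=-w
    n=max(np.linalg.norm(d)/41.7,abs(t)/7.16)
    o=bot.get_obs()
    print('t%.2f'%o['time'],'at',p.round(1),'shift',d.round(1),'turn',round(t,1),'rows>=%.1f'%n,'j6 %.2f'%o['joint_positions'][5],'F',o['contact_force'].round(1),'w%.1f'%o['grip_width'])
E
python3 - <<'E'
from h import *
for n in ['top','scene']:
    c=bot.capture(n); im=cv2.resize(c['color'][:,:,::-1],None,fx=4,fy=4,interpolation=cv2.INTER_CUBIC)
    L=[]
    for h in (-40,40):
        for (x0,x1,w,hh) in((10,125,40,40),(150,215,28,21)):
            s=np.sign(h); P=[bt(x0,-w,s*hh),bt(x0,w,s*hh),bt(x1,w,s*hh),bt(x1,-w,s*hh)]
            cv2.polylines(im,[np.array([proj(c,p)*4 for p in P]).astype(np.int32)],True,(0,0,255) if s>0 else (0,200,0),1)
    u,v=(proj(c,bt(100,0,0))).astype(int)
    cv2.imwrite(f'pics/b_{n}.png',im[4*v-280:4*v+280,4*u-380:4*u+380])
go((475,357,300),84.8)
E
```

```text
t0.30 at [233.4 470.2 248.5] shift [-266.7    6.   -51.5] turn -21.2 rows>=6.5 j6 -0.15 F [-0.5  0.5  0. ] w92.1
```

View pics/b_top.png

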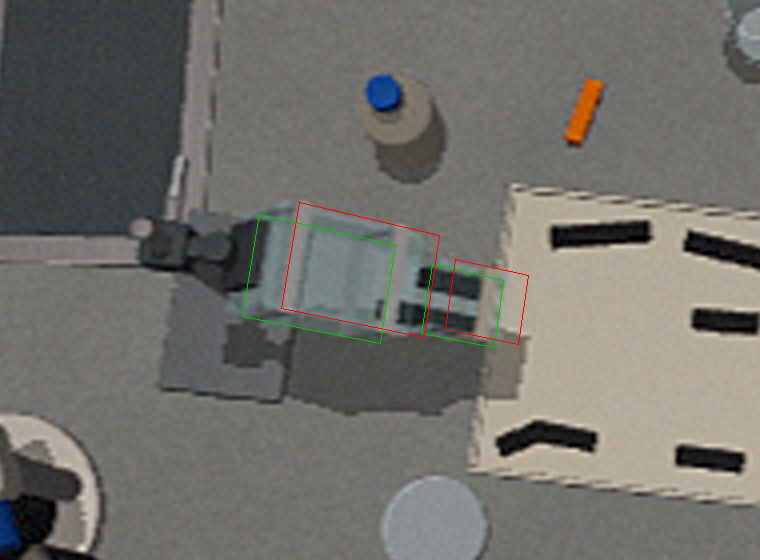

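View pics/b_scene.png

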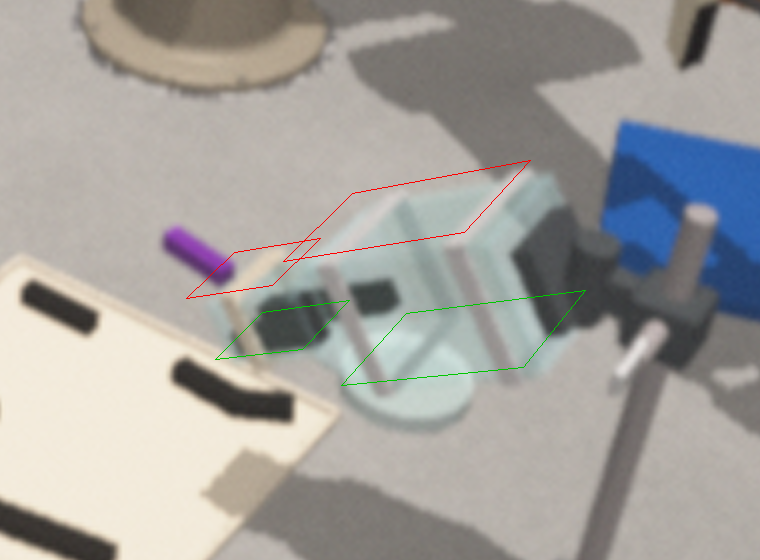

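```bash
cat > ov.py <<'E'
from h import *
import h,sys
def ov(tag,cs=('top','scene')):
  for n in cs:
    c=bot.capture(n); im=cv2.resize(c['color'][:,:,::-1],None,fx=5,fy=5,interpolation=cv2.INTER_CUBIC)
    for s in (-1,1):
        for (x0,x1,w,hh) in((10,125,40,40),(150,215,28,21)):
            P=[bt(x0,-w,s*hh),bt(x0,w,s*hh),bt(x1,w,s*hh),bt(x1,-w,s*hh)]
            cv2.polylines(im,[np.array([proj(c,p)*5 for p in P]).astype(np.int32)],True,(0,0,255) if s>0 else (0,200,0),1)
    r0=h.PIV+55*SYv; r0=np.array([r0[0],r0[1],344]); cv2.circle(im,tuple((proj(c,r0)*5).astype(int)),5,(255,0,255),1)
    u,v=(proj(c,bt(100,0,0))).astype(int)
    cv2.imwrite(f'pics/b_{n}{tag}.png',im[max(0,5*v-250):5*v+250,5*u-330:5*u+330])
E
python3 - <<'E'
import h
from h import *
c=bot.capture('top'); r=back(c,(150+57/4,140+180/4),344); print(r, r-55*SYv)
c=bot.capture('scene'); 
h.PIV=np.append((r-55*SYv)[:2],280.)
from ov import ov
ov(1)
E
```

```text
[540.10279268 494.44101964 344.        ] [535.11800077 439.66737772 344.        ]
```

View pics/b_top1.png

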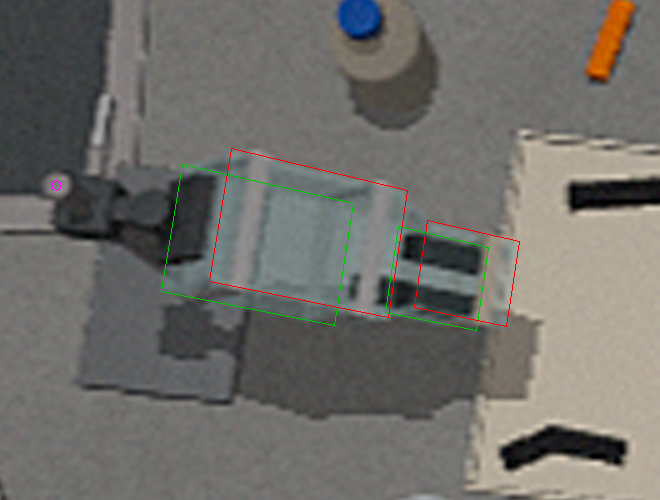

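View pics/b_scene1.png

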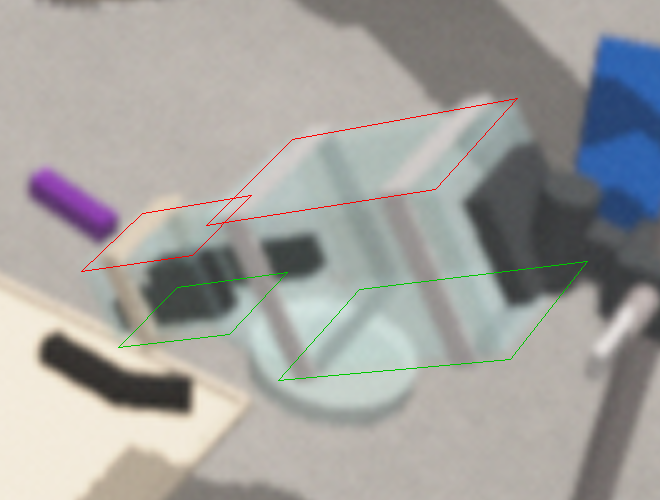

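```bash
sed -i 's/^SY=.*/SY=np.radians(-5.2); PIV=np.array([535.1,439.7,280.])/' h.py; python3 -c "
from h import *
go((440,378.5,273),84.8)"
```

```text
t0.50 at [233.4 470.3 248.7] shift [-225.8    9.7  -24.3] turn -21.2 rows>=5.5 j6 -0.15 F [-0.7 -0.5  0. ] w92.0
```

Call:
play_rows(moves=[255,-226,10,-24,-21,255,-226,10,-24,-21,255,-226,10,-24,-21,255,-226,10,-24,-21,255,-226,10,-24,-21,255,-226,10,-24,-21,255,-226,10,-24,-21,255,-226,10,-24,-21])

```text
time: 1.17
tool_pos: [441.5, 377.8, 272.4]
tcp_rot: [-3.142, -0.0, 3.044]
contact_force: [-0.6, 0.4, -1.6]
grip_width: 43.2
```

```bash
python3 -c "
from h import *
go((440,378.5,273),84.8)
from ov import ov
ov(2)"
```

```text
t1.17 at [441.5 377.8 272.4] shift [ 1.5  0.6 -0.6] turn -0.4 rows>=0.1 j6 -0.90 F [-0.6  0.4 -1.6] w43.2
```

View pics/b_scene2.png

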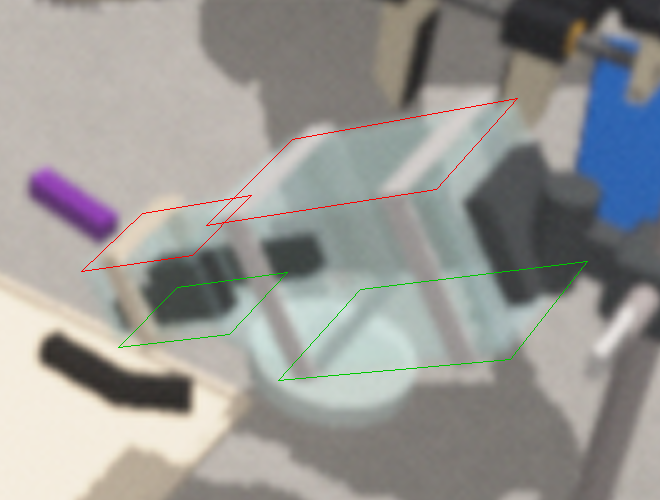

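Call:
play_rows(moves=[255,-15,0,0,0,255,-30,0,0,0,255,-30,0,0,0,255,-30,0,0,0,255,-30,0,0,0,255,-30,0,0,0,255,-30,0,0,0,255,-30,0,0,0])

```text
time: 1.93
tool_pos: [469.6, 376.2, 273.0]
tcp_rot: [3.141, 0.0, 3.048]
contact_force: [-0.8, 0.1, 0.4]
grip_width: 0.7
```

Call:
play_rows(moves=[255,-3,0,0,0,255,-5,0,0,0])

```text
time: 2.1
tool_pos: [475.3, 375.5, 272.9]
tcp_rot: [3.141, 0.0, 3.048]
contact_force: [-0.0, -0.9, -0.6]
grip_width: 0.2
```

Call:
play_rows(moves=[255,-2,0,0,0,255,-3,0,0,0])

```text
time: 2.27
tool_pos: [478.6, 375.0, 272.7]
tcp_rot: [3.142, 0.0, 3.047]
contact_force: [0.2, -1.0, 0.3]
grip_width: 0.7
```

Call:
play_rows(moves=[255,-2,0,0,0,255,-3,0,0,0])

```text
time: 2.43
tool_pos: [480.7, 374.5, 272.6]
tcp_rot: [-3.141, -0.002, 3.047]
contact_force: [-6.6, -2.5, 2.5]
grip_width: 0.6
```

Call:
play_rows(moves=[255,-2,0,0,0,255,-3,0,0,0])

```text
time: 2.6
tool_pos: [481.9, 373.8, 272.5]
tcp_rot: [-3.138, -0.005, 3.048]
contact_force: [-12.3, -5.0, 4.9]
grip_width: 0.4
```

Call:
play_rows(moves=[255,20,0,0,0,255,38,0,0,0,255,38,0,0,0,255,38,0,0,0])

```text
time: 2.93
tool_pos: [446.1, 378.4, 273.2]
tcp_rot: [3.141, 0.001, 3.048]
contact_force: [0.4, 0.0, 0.3]
grip_width: 0.6
```

Call:
play_rows(moves=[255,-17,0,0,0,255,-34,0,0,0,255,-51,0,0,0])

```text
time: 3.18
tool_pos: [491.1, 370.0, 272.7]
tcp_rot: [-3.131, -0.017, 3.049]
contact_force: [-84.1, -14.7, 34.1]
grip_width: 0.4
```

Call:
play_rows(moves=[255,25,0,0,0,255,51,0,0,0,255,51,0,0,0,255,51,0,0,0,255,51,0,0,0,255,51,0,0,0])

```text
time: 3.68
tool_pos: [447.5, 378.0, 272.7]
tcp_rot: [3.141, 0.001, 3.047]
contact_force: [0.5, 0.3, 0.2]
grip_width: 0.2
```

```bash
python3 -c "
from h import *
go()
c=cap('scene','s3.png');cv2.imwrite('pics/s3c.png',cv2.resize(c['color'][180:330,290:490,::-1],None,fx=4,fy=4,interpolation=cv2.INTER_CUBIC))"
```

```text
t3.68 at [447.5 378.  272.7] shift [0. 0. 0.] turn 0 rows>=0.0 j6 -0.90 F [0.5 0.3 0.2] w0.2
```

View pics/s3c.png

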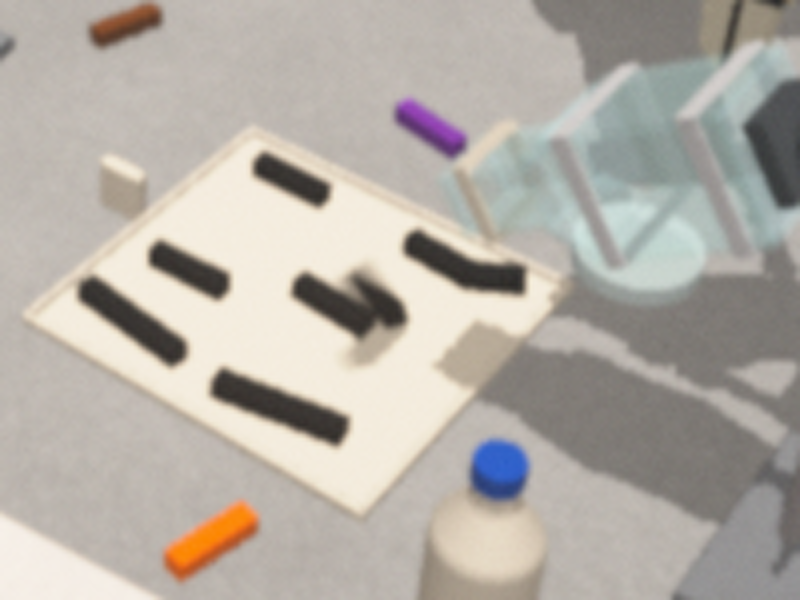

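```bash
python3 -c "
from h import *
go((430,120,280),-5.2)"
```

```text
t3.73 at [447.4 378.  272.6] shift [  -7.2 -258.4   -7.5] turn 89.7 rows>=12.5 j6 -0.90 F [-0.7  0.3 -0.1] w0.7
```

Call:
play_rows(moves=[145,-7,-40,-7,0,145,-7,-80,-7,7,145,-7,-258,-7,89,145,-7,-258,-7,89,145,-7,-258,-7,89,145,-7,-258,-7,89,145,-7,-258,-7,89,145,-7,-258,-7,89])

```text
time: 4.4
tool_pos: [429.4, 117.3, 280.0]
tcp_rot: [3.142, 0.001, 2.164]
contact_force: [-0.2, 0.1, -0.5]
grip_width: 39.4
```

```bash
python3 -c "
from h import *
go((501,2,100),-5.2)"
```

```text
t4.40 at [429.4 117.3 280. ] shift [-135.4   -5.1  180.2] turn 39.2 rows>=5.5 j6 -0.50 F [-0.2  0.1 -0.5] w39.4
```

Call:
play_rows(moves=[145,-135,-5,150,39,145,-135,-5,150,39,145,-135,-5,150,39,145,-135,-5,150,39,145,-135,-5,150,39,145,-135,-5,150,39,145,-135,-5,150,39])

```text
time: 4.98
tool_pos: [501.6, 5.1, 127.7]
tcp_rot: [-3.138, -0.0, 1.49]
contact_force: [0.2, 0.3, 0.2]
grip_width: 39.2
```

```bash
python3 -c "
from h import *
T=pose()
go((501,2,37),-5.2)
c=cap('wrist','w4.png')
print(proj(c,(501,2,42),T), proj(c,(499.5,-16,42),T))"
```

```text
t4.98 at [501.6   5.1 127.7] shift [-3.2 -0.  90.7] turn 0.5 rows>=2.2 j6 -0.06 F [0.2 0.3 0.2] w39.2
[321.66232582 217.05005905] [321.63267538 238.50521185]
```

View pics/w4.png

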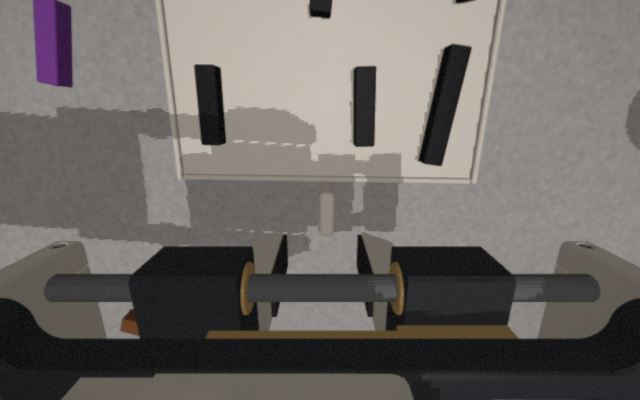

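Call:
play_rows(moves=[145,-1,3,40,0,145,-1,3,80,0,145,-1,3,90,0,145,-1,3,90,0,255,-1,3,90,0,255,-1,3,90,0,255,-1,3,90,0,255,-1,3,90,0])

```text
time: 5.7
tool_pos: [505.6, 5.5, 41.5]
tcp_rot: [3.138, 0.0, 1.495]
contact_force: [-0.7, -0.2, 0.9]
grip_width: 17.5
```

Call:
play_rows(moves=[255,0,0,0,0,255,0,0,0,0])

```text
time: 5.87
tool_pos: [504.9, 5.5, 41.0]
tcp_rot: [3.14, -0.0, 1.494]
contact_force: [-2.5, -0.1, 7.5]
grip_width: 12.0
```

```bash
python3 -c "
from h import *
T=pose()
go((501,2,37),-5.2); print(T[:3,0],T[:3,1])
"
```

```text
t5.87 at [504.9   5.5  41. ] shift [-3.8 -3.6  4. ] turn 0.8 rows>=0.2 j6 -0.06 F [-2.5 -0.1  7.5] w12.0
[7.68994417e-02 9.97038837e-01 1.82346300e-04] [ 0.99703769 -0.07689963  0.00151193]
```

Call:
play_rows(moves=[255,-6,0,0,0,255,-18,0,0,0,255,-32,0,0,0,255,-46,-1,0,0,255,-60,-1,0,0,255,-74,-1,0,0,255,-86,-1,0,0,255,-92,-1,0,0])

```text
time: 6.53
tool_pos: [496.0, -84.8, 41.0]
tcp_rot: [-3.141, -0.005, 1.49]
contact_force: [4.8, 37.3, 12.8]
grip_width: 11.8
```

Call:
play_rows(moves=[255,0,0,0,0,255,0,0,0,0])

```text
time: 6.7
tool_pos: [496.1, -84.6, 41.0]
tcp_rot: [-3.141, -0.003, 1.492]
contact_force: [-2.7, 9.9, 11.8]
grip_width: 11.9
```

Call:
play_rows(moves=[145,0,0,0,0,145,0,0,0,0,145,0,0,0,0,145,0,0,-40,0,145,0,0,-80,0,145,15,8,-120,0,145,30,15,-160,0,145,30,15,-160,0])

```text
time: 7.37
tool_pos: [517.8, -56.8, 207.0]
tcp_rot: [3.128, 0.002, 1.495]
contact_force: [1.5, 0.2, 0.9]
grip_width: 39.4
```

```bash
python3 -c "
from h import *
T=pose()
go()
c=cap('wrist','w5.png')
c=cap('top','t5.png')
cv2.imwrite('pics/t5c.png',cv2.resize(c['color'][140:290,220:440,::-1],None,fx=3.6,fy=3.6,interpolation=cv2.INTER_CUBIC))"
```

```text
t7.37 at [517.8 -56.8 207. ] shift [0. 0. 0.] turn 0 rows>=0.0 j6 -0.18 F [1.5 0.2 0.9] w39.4
```

View pics/w5.png

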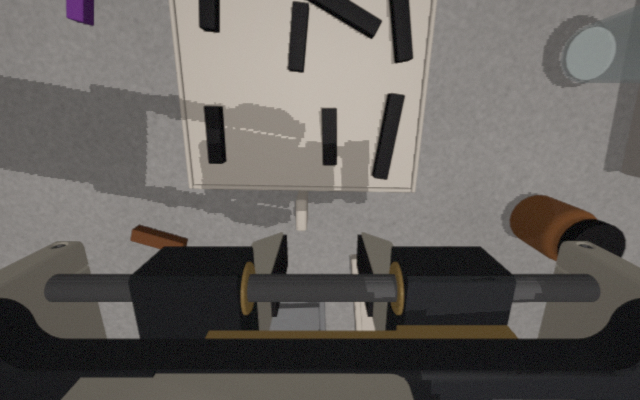

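View pics/t5c.png

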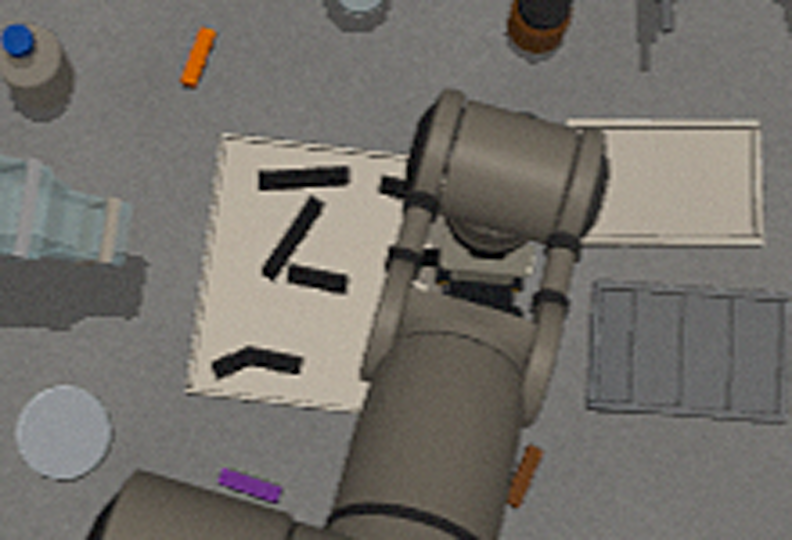

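```bash
cat >> h.py <<'E'
from scipy.optimize import minimize
def corners(x,y,th,L,z0=3.,W=16,H=16):
    c,s=np.cos(th),np.sin(th); return np.array([[x+c*a*L/2-s*b*W/2,y+s*a*L/2+c*b*W/2,z0+h*H] for a in(-1,1) for b in(-1,1) for h in(0,1)])
def hull(c,T,par,L,z0):
    q=np.array([proj(c,p,T) for p in corners(*par,L,z0)]); return cv2.convexHull(q.astype(np.float32))
def detect(c,T,poly=None,z0=3.,thr=45,show=None):
    """poly: world xy polygon (z=8) restricting region"""
    im=c['color']; g=im.max(2); m=(g<thr).astype(np.uint8)
    if poly is not None:
        reg=np.zeros_like(m); q=np.array([proj(c,(x,y,8),T) for x,y in poly]); cv2.fillPoly(reg,[q.astype(np.int32)],1); m&=reg
    n,lab,st,_=cv2.connectedComponentsWithStats(m); out=[]; dbg=im[:,:,::-1].copy()
    for i in range(1,n):
        if st[i,4]<150: continue
        mi=(lab==i); ys,xs=np.nonzero(mi); P=np.array([back(c,(u,v),z0+9,T)[:2] for u,v in zip(xs,ys)],np.float32)
        (cx,cy),(w,h),a=cv2.minAreaRect(P)
        if w<h: w,h,a=h,w,a+90
        best=None
        for L in (60,90):
            def cost(p):
                r=np.zeros((400,640),np.uint8); cv2.fillPoly(r,[np.round(hull(c,T,(p[0],p[1],p[2]/20),L,z0)*8).astype(np.int32)],1,shift=3); r=r>0
                return 1-(r&mi).sum()/(r|mi).sum()
            s=minimize(cost,[cx,cy,np.radians(a)*20],method='Nelder-Mead',options=dict(initial_simplex=np.array([cx,cy,np.radians(a)*20])+np.array([[0,0,0],[4,0,0],[0,4,0],[0,0,2]]),maxiter=120))
            if best is None or s.fun<best[1].fun: best=(L,s)
        L,s=best; x,y,th=s.x[0],s.x[1],s.x[2]/20; th=np.degrees(th); th=(th+180)%180
        edge=st[i,0]==0 or st[i,1]==0 or st[i,0]+st[i,2]==640
        print(f'#{len(out)} L{L} x{x:.1f} y{y:.1f} ang{th:.1f} IoU{1-s.fun:.2f} rect{w:.0f}x{h:.0f} px{xs.mean():.0f},{ys.mean():.0f}','EDGE' if edge else '')
        cv2.polylines(dbg,[hull(c,T,(x,y,np.radians(th)),L,z0).astype(np.int32)],True,(0,0,255),1)
        cv2.putText(dbg,str(len(out)),(int(xs.mean())+12,int(ys.mean())),0,.6,(0,255,0),1); out.append((L,x,y,th,1-s.fun))
    if show: cv2.imwrite('pics/'+show,dbg)
    return out
def traypoly(out,mg=-4):
    cen=np.array([519.,154,0])-SYv*out; return [(cen+SX*a*(130+mg)+SYv*b*(135+mg))[:2] for a,b in((-1,-1),(1,-1),(1,1),(-1,1))]
E
python3 -c "
from h import *
go((512,20,300),-5.2)"
```

```text
t7.47 at [514.8 -57.3 201.5] shift [ 76.8  -8.2 -98.6] turn 0.9 rows>=3.0 j6 -0.18 F [-0.3 -0.4  0.3] w39.6
```

Call:
play_rows(moves=[145,77,-8,-98,1,145,77,-8,-98,1,145,77,-8,-98,1,145,77,-8,-98,1,145,77,-8,-98,1,145,77,-8,-98,1])

```text
time: 7.97
tool_pos: [510.9, 19.5, 295.7]
tcp_rot: [-3.138, 0.0, 1.477]
contact_force: [-0.2, -0.1, -0.6]
grip_width: 39.3
```

```bash
python3 -c "
from h import *
T=pose()
c=cap('wrist','w6.png')
detect(c,T,traypoly(90),show='w6d.png')
go()"
```

```text
#0 L90 x426.6 y140.6 ang95.5 IoU0.61 rect86x27 px248,75 
#1 L90 x606.9 y104.8 ang92.7 IoU0.68 rect87x16 px390,95 
#2 L90 x549.4 y112.0 ang149.2 IoU0.54 rect87x14 px345,94 
#3 L60 x509.0 y88.3 ang74.9 IoU0.52 rect57x12 px315,119 
#4 L90 x594.3 y-12.1 ang76.6 IoU0.73 rect89x16 px383,183 
#5 L60 x412.9 y2.7 ang85.1 IoU0.75 rect59x16 px254,184 
#6 L60 x531.0 y-10.6 ang88.5 IoU0.72 rect59x14 px339,184 
t8.02 at [510.8  19.3 295.4] shift [0. 0. 0.] turn 0 rows>=0.0 j6 -0.02 F [-0.  -0.1 -0.5] w39.8
```

View pics/w6d.png

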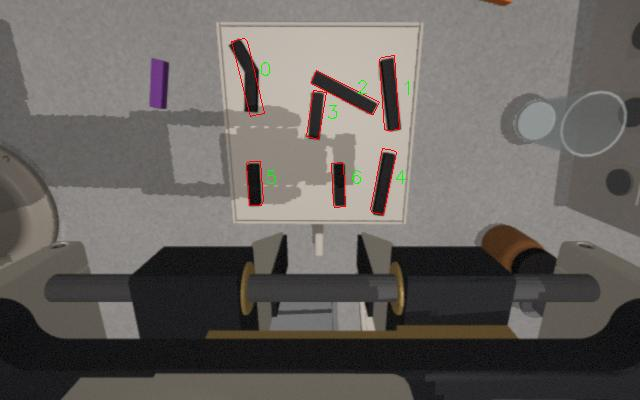

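```bash
python3 -c "
from h import *
T=pose()
c=cap('wrist')
for t in (70,90):
  detect(c,T,traypoly(90),show='w6d.png',thr=t)
im=c['color'].max(2); print(im[185,235:275],im[140,300:330])"
```

```text
#0 L90 x425.6 y144.0 ang93.5 IoU0.66 rect88x28 px248,75 
#1 L90 x606.9 y105.4 ang95.3 IoU0.79 rect89x17 px390,94 
#2 L90 x549.3 y111.7 ang149.5 IoU0.81 rect89x15 px344,92 
#3 L60 x508.7 y88.1 ang82.4 IoU0.77 rect59x14 px316,115 
#4 L90 x593.2 y-15.5 ang80.9 IoU0.77 rect90x17 px384,183 
#5 L60 x410.9 y1.3 ang82.9 IoU0.79 rect60x17 px254,184 
#6 L60 x532.5 y-9.2 ang87.5 IoU0.77 rect60x14 px339,184 
#0 L90 x426.4 y141.4 ang93.6 IoU0.67 rect88x29 px248,75 
#1 L90 x607.4 y103.1 ang96.5 IoU0.84 rect89x17 px390,94 
#2 L90 x549.0 y111.7 ang149.3 IoU0.87 rect89x16 px344,92 
#3 L60 x508.5 y86.3 ang82.1 IoU0.83 rect59x15 px316,115 
#4 L90 x594.6 y-17.2 ang79.6 IoU0.83 rect91x18 px384,183 
#5 L60 x411.7 y1.4 ang83.7 IoU0.87 rect62x18 px254,184 
#6 L60 x531.9 y-9.4 ang88.3 IoU0.85 rect62x16 px339,184 
[141 141 142 142 142 141 144 150 146 143 142 141 108  56  28  18  18  23
  29  27  21  22  28  19  23  66 155 177 178 176 159 145 143 143 141 142
 143 148 171 179] [146 146 146 145 146 145 146 146 144 144 145 143 143 146 145 142 139 137
 138 138 141 144 146 146 145 144 145 144 146 146]
```

View pics/w6d.png

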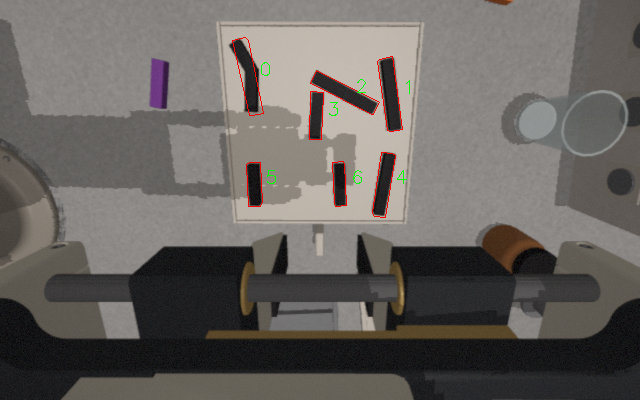

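```bash
python3 -c "
from h import *
go((450,-265,330),87)"
```

```text
t8.07 at [510.8  19.2 295.5] shift [-288.7  -33.8  -34.4] turn 87.6 rows>=12.2 j6 -0.02 F [ 0.2 -0.4 -1.1] w39.5
```

Call:
play_rows(moves=[145,-289,-34,-34,87,145,-289,-34,-34,87,145,-289,-34,-34,87,145,-289,-34,-34,87,145,-289,-34,-34,87,145,-289,-34,-34,87,145,-289,-34,-34,87,145,-289,-34,-34,87])

```text
time: 8.73
tool_pos: [448.2, -271.8, 330.3]
tcp_rot: [3.141, 0.003, 0.463]
contact_force: [-0.6, 0.6, -0.1]
grip_width: 39.6
```

Call:
play_rows(moves=[145,0,0,0,30,145,0,0,0,30,145,0,0,0,30,145,0,0,0,30,145,0,0,0,30,145,0,0,0,30,145,0,0,0,30])

```text
time: 9.32
tool_pos: [450.3, -264.9, 330.8]
tcp_rot: [-3.141, 0.001, -0.044]
contact_force: [-0.1, 0.3, -0.5]
grip_width: 39.8
```

```bash
python3 -c "
from h import *
T=pose()
c=cap('wrist','w7.png')
for p in [(443,-274),(611,-253)]: print(proj(c,(*p,13),T))
go((450,-265,330),87)"
```

```text
[328.34847172 165.81263368]
[308.06624444  43.68479852]
t9.37 at [ 450.4 -264.8  331.1] shift [-0.4  0.2  1.1] turn 0.5 rows>=0.1 j6 0.94 F [ 0.2 -0.2  0. ] w39.6
```

View pics/w7.png

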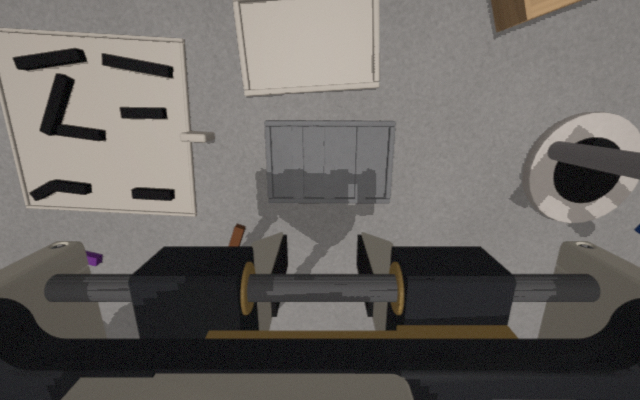

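```bash
python3 -c "
from h import *
T=pose()
c=cap('wrist')
P=np.array([back(c,q,13,T) for q in [(265,122),(395,122),(390,203),(268,203)]]); print(P.round(0),P.mean(0)); print([np.linalg.norm(P[i]-P[(i+1)%4]).round() for i in range(4)],[np.degrees(np.arctan2(*(P[(i+1)%4]-P[i])[1::-1])).round(1) for i in range(4)])
P=np.array([back(c,q,13,T) for q in [(246,96),(380,88),(233,2),(379,1)]]); print(P.round(0)); 
cv2.imwrite('pics/w7c.png',cv2.resize(c['color'][0:220,220:410,::-1],None,fx=4,fy=4,interpolation=cv2.INTER_CUBIC)[280:])
"
```

```text
[[ 511. -185.   13.]
 [ 503. -373.   13.]
 [ 380. -368.   13.]
 [ 388. -177.   13.]] [ 445.72915404 -275.79038058   13.        ]
[np.float64(188.0), np.float64(123.0), np.float64(191.0), np.float64(123.0)] [np.float64(-92.6), np.float64(177.8), np.float64(87.5), np.float64(-3.5)]
[[ 548. -161.   13.]
 [ 550. -351.   13.]
 [ 665. -158.   13.]
 [ 657. -348.   13.]]
```

View pics/w7c.png

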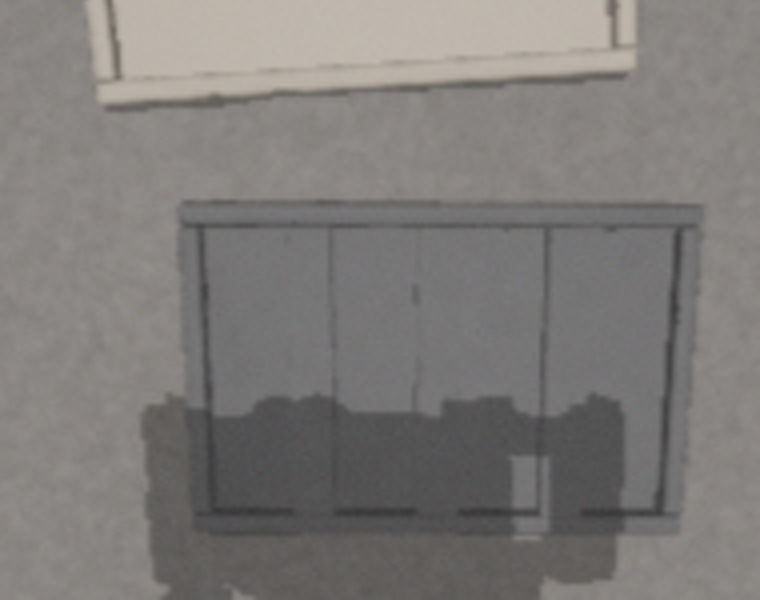

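```bash
cat >> h.py <<'E'
def near(L,p,zt,thr=90,grab=0.):
    """at hover: detect on tray, print go for the nearest bar to p with TCP z zt. grab: offset along the bar (towards +dir)"""
    T=pose(); c=cap('wrist'); r=detect(c,T,traypoly(90),thr=thr,show='near.png')
    b=min(r,key=lambda q:np.hypot(q[1]-p[0],q[2]-p[1])); a=np.radians(b[3]); print('->',np.round(b,2))
    go((b[1]+grab*np.cos(a),b[2]+grab*np.sin(a),zt),b[3]+90)
E
python3 -c "
from h import *
go((594,-17,125),-10.4)"
```

```text
t9.42 at [ 450.5 -264.7  331.3] shift [ 132.4 -253.7  206.3] turn -82.2 rows>=11.5 j6 0.94 F [0.2 0.4 0.2] w39.9
```

Call:
play_rows(moves=[145,132,-254,200,-82,145,132,-254,200,-82,145,132,-254,200,-82,145,132,-254,200,-82,145,132,-254,200,-82,145,132,-254,200,-82,145,132,-254,200,-82,145,132,-254,200,-82])

```text
time: 10.08
tool_pos: [588.4, -26.6, 139.6]
tcp_rot: [3.141, -0.0, 0.961]
contact_force: [1.1, -0.5, 0.3]
grip_width: 39.5
```

Call:
play_rows(moves=[145,0,0,0,-26,145,0,0,0,-26,145,0,0,0,-26,145,0,0,0,-26,145,0,0,0,-26,145,0,0,0,-26,145,0,0,0,-26])

```text
time: 10.67
tool_pos: [587.9, -28.3, 140.8]
tcp_rot: [3.142, -0.0, 1.405]
contact_force: [0.2, 0.0, 0.6]
grip_width: 39.6
```

```bash
python3 -c "
from h import *
near(90,(594,-17),31.5)"
```

```text
#0 L60 x428.1 y131.1 ang80.5 IoU0.91 rect57x28 px88,39 EDGE
#1 L90 x547.9 y112.5 ang146.9 IoU0.92 rect92x17 px239,34 EDGE
#2 L90 x608.2 y104.9 ang93.9 IoU0.94 rect70x16 px322,45 EDGE
#3 L60 x508.7 y86.7 ang82.4 IoU0.87 rect60x20 px202,76 
#4 L90 x594.5 y-16.0 ang77.9 IoU0.90 rect92x16 px327,180 
#5 L60 x532.3 y-10.3 ang86.5 IoU0.89 rect63x19 px257,187 
#6 L60 x411.7 y1.5 ang82.7 IoU0.88 rect63x25 px124,196 
#7 L60 x459.2 y-58.2 ang4.5 IoU0.22 rect91x7 px194,248 
-> [ 90.   594.54 -15.96  77.9    0.9 ]
t10.72 at [587.8 -28.3 140.8] shift [ 13.3   4.6 109.3] turn 2.6 rows>=2.6 j6 -0.01 F [0.  0.5 0.7] w39.5
```

View pics/near.png

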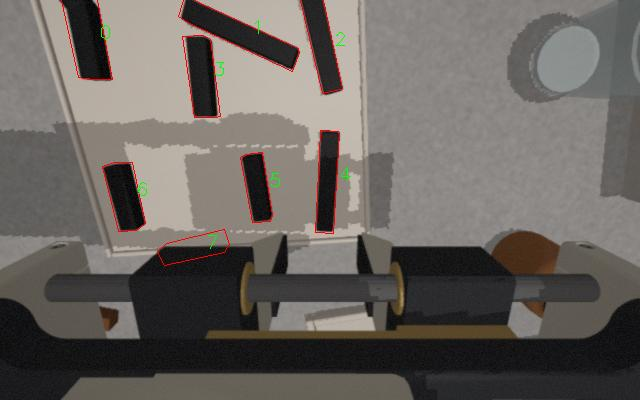

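Full bar #4 (px 327,180) confirmed at (594.5, -16). Pick it.

Call:
play_rows(moves=[145,13,5,35,2.6,145,13,5,75,2.6,145,13,5,100,2.6,145,13,5,109,2.6,145,13,5,109,2.6,145,13,5,109,2.6,255,13,5,109,2.6,255,13,5,109,2.6])

```text
time: 11.38
tool_pos: [596.3, -16.5, 33.9]
tcp_rot: [3.138, -0.0, 1.361]
contact_force: [-0.4, 0.2, 0.1]
grip_width: 30.7
```

Call:
play_rows(moves=[255,0,0,0,0,255,0,0,0,0,255,0,0,0,0,255,0,0,0,0])

```text
time: 11.72
tool_pos: [595.4, -16.3, 32.9]
tcp_rot: [3.14, -0.0, 1.362]
contact_force: [-1.4, -0.5, 5.5]
grip_width: 15.6
```

Call:
play_rows(moves=[255,0,0,-30,0,255,0,0,-60,0,255,0,0,-70,0])

```text
time: 11.97
tool_pos: [596.7, -16.4, 105.7]
tcp_rot: [3.136, -0.0, 1.362]
contact_force: [1.2, 0.4, -0.1]
grip_width: 15.8
```

```bash
python3 -c "
from h import *
go((449.3,-203.6,100),87)"
```

```text
t11.97 at [596.7 -16.4 105.7] shift [-213.7 -105.4    5. ] turn 81.0 rows>=11.3 j6 0.05 F [ 1.2  0.4 -0.1] w15.8
```

Call:
play_rows(moves=[255,-214,-105,0,81,255,-214,-105,0,81,255,-214,-105,0,81,255,-214,-105,0,81,255,-214,-105,0,81,255,-214,-105,0,81,255,-214,-105,0,81,255,-214,-105,0,81])

```text
time: 12.63
tool_pos: [446.5, -205.3, 101.7]
tcp_rot: [-3.141, 0.0, 0.352]
contact_force: [-0.3, -0.1, -1.1]
grip_width: 15.6
```

Call:
play_rows(moves=[255,0,0,0,24,255,0,0,0,24,255,0,0,0,24,255,0,0,0,24,255,0,0,0,24,255,0,0,0,24])

```text
time: 13.13
tool_pos: [447.7, -203.7, 101.6]
tcp_rot: [-3.141, 0.0, -0.055]
contact_force: [0.0, 0.3, -0.6]
grip_width: 15.4
```

```bash
python3 -c "
from h import *
cap('wrist','w8.png')
go((449.3,-203.6,37.5),87)"
```

```text
t13.18 at [ 447.7 -203.7  101.6] shift [ 1.6 -0.2 64.1] turn -0.2 rows>=1.5 j6 1.04 F [-0.1 -0.9  0.5] w15.6
```

View pics/w8.png

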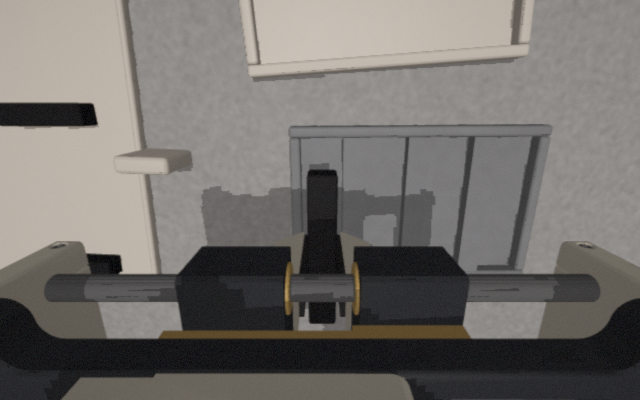

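Call:
play_rows(moves=[255,1.5,0,30,0,255,1.5,0,52,0,255,1.5,0,64,0,255,1.5,0,64,0,255,1.5,0,64,0,170,1.5,0,64,0,170,1.5,0,64,0,170,1.5,0,64,0])

```text
time: 13.85
tool_pos: [449.9, -204.2, 38.8]
tcp_rot: [3.141, -0.002, -0.057]
contact_force: [-0.1, 0.5, 0.2]
grip_width: 29.0
```

Call:
play_rows(moves=[170,0,0,0,0,170,0,0,0,0,170,0,0,-35,0,170,0,0,-70,0,170,-20,0,-110,0,170,-20,0,-110,0,170,-20,0,-110,0])

```text
time: 14.43
tool_pos: [429.8, -203.3, 150.2]
tcp_rot: [3.139, -0.005, -0.057]
contact_force: [-0.6, -0.0, -0.4]
grip_width: 30.5
```

```bash
python3 -c "
from h import *
cap('wrist','w9.png')
go((512,56,170),-7.8)"
```

```text
t14.48 at [ 429.4 -202.9  148.5] shift [  67.6 -263.2  -21.6] turn -85.5 rows>=11.9 j6 1.03 F [-0.3  0.1  0.3] w30.6
```

View pics/w9.png

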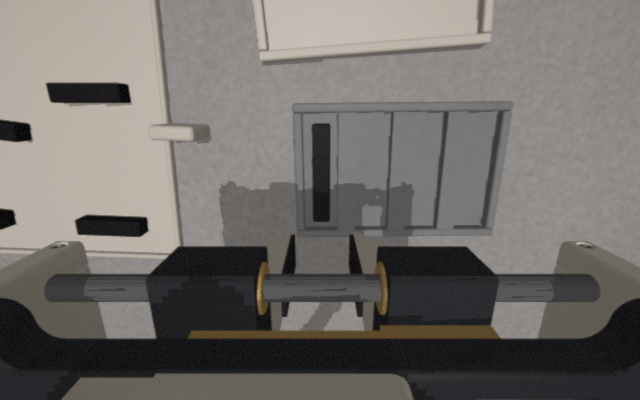

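```bash
python3 -c "
from h import *
go((532,-18,135),-3.5)"
```

```text
t14.48 at [ 429.4 -202.9  148.5] shift [  91.8 -190.5   13.5] turn -89.8 rows>=12.5 j6 1.03 F [-0.3  0.1  0.3] w30.6
```

Call:
play_rows(moves=[145,92,-190,13,-90,145,92,-190,13,-90,145,92,-190,13,-90,145,92,-190,13,-90,145,92,-190,13,-90,145,92,-190,13,-90,145,92,-190,13,-90,145,92,-190,13,-90])

```text
time: 15.15
tool_pos: [531.6, -16.7, 132.4]
tcp_rot: [-3.138, 0.002, 0.952]
contact_force: [0.4, 0.2, -0.4]
grip_width: 39.5
```

Call:
play_rows(moves=[145,0,0,0,-33,145,0,0,0,-33,145,0,0,0,-33,145,0,0,0,-33,145,0,0,0,-33,145,0,0,0,-33,145,0,0,0,-33])

```text
time: 15.73
tool_pos: [531.5, -18.0, 133.2]
tcp_rot: [-3.139, -0.0, 1.516]
contact_force: [-0.6, -0.1, -0.2]
grip_width: 39.5
```

```bash
python3 -c "
from h import *
near(60,(532,-10),31.5)"
```

```text
#0 L60 x427.8 y130.9 ang80.1 IoU0.90 rect44x21 px174,30 EDGE
#1 L90 x548.2 y112.2 ang147.0 IoU0.94 rect91x18 px334,34 EDGE
#2 L90 x607.7 y104.1 ang93.0 IoU0.91 rect75x19 px413,50 EDGE
#3 L60 x508.0 y86.9 ang81.0 IoU0.88 rect61x17 px285,71 
#4 L60 x412.0 y1.1 ang84.4 IoU0.87 rect63x21 px183,185 
#5 L60 x531.8 y-10.1 ang87.4 IoU0.90 rect62x16 px322,190 
#6 L60 x607.7 y-70.5 ang176.9 IoU0.14 rect31x7 px408,250 
-> [ 60.   531.81 -10.14  87.36   0.9 ]
t15.78 at [531.6 -18.1 133.6] shift [ 7.900e+00 -1.000e-01  1.021e+02] turn -0.5 rows>=2.5 j6 -0.12 F [ 0.   1.3 -0.8] w39.7
```

Call:
play_rows(moves=[145,8,0,38,0,145,8,0,75,0,145,8,0,95,0,145,8,0,103,0,145,8,0,103,0,200,8,0,103,0,255,8,0,103,0,255,8,0,103,0])

```text
time: 16.45
tool_pos: [533.5, -10.5, 33.4]
tcp_rot: [3.138, 0.0, 1.518]
contact_force: [0.2, 0.2, -0.2]
grip_width: 24.3
```

Call:
play_rows(moves=[255,0,0,0,0,255,0,0,0,0,255,0,0,0,0,255,0,0,-30,0,255,0,0,-65,0,255,0,0,-70,0])

```text
time: 16.95
tool_pos: [535.1, -10.6, 106.9]
tcp_rot: [3.133, 0.001, 1.519]
contact_force: [1.8, -0.1, 0.2]
grip_width: 15.4
```

```bash
python3 -c "
from h import *
go((612,-188,105),89)"
```

```text
t16.95 at [535.1 -10.6 106.9] shift [-173.2   86.     2.7] turn 88.0 rows>=12.3 j6 -0.11 F [ 1.8 -0.1  0.2] w15.4
```

Call:
play_rows(moves=[255,-173,86,0,88,255,-173,86,0,88,255,-173,86,0,88,255,-173,86,0,88,255,-173,86,0,88,255,-173,86,0,88,255,-173,86,0,88,255,-173,86,0,88])

```text
time: 17.62
tool_pos: [609.1, -188.3, 101.3]
tcp_rot: [-3.141, 0.0, 0.511]
contact_force: [-0.4, 0.8, 0.9]
grip_width: 15.5
```

Call:
play_rows(moves=[255,0,0,0,31,255,0,0,0,31,255,0,0,0,31,255,0,0,0,31,255,0,0,20,31,255,0,0,40,31])

```text
time: 18.12
tool_pos: [610.2, -187.9, 62.7]
tcp_rot: [3.14, -0.003, -0.025]
contact_force: [-0.3, -0.9, -0.1]
grip_width: 15.2
```

```bash
python3 -c "
from h import *
cap('wrist','w10.png')
go((612,-188,36.5),89)"
```

```text
t18.17 at [ 607.4 -186.7   57.4] shift [ 4.7  1.2 20.9] turn -0.3 rows>=0.5 j6 1.17 F [-2.   0.4 -3.8] w15.5
```

View pics/w10.png

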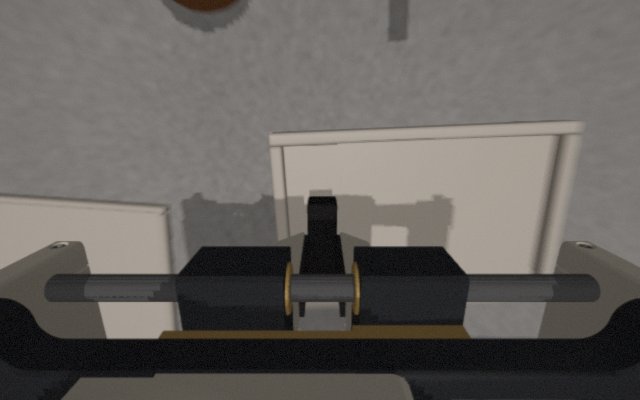

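Call:
play_rows(moves=[255,4,3,12,0,255,4,3,21,0,255,4,3,21,0,255,4,3,21,0,170,4,3,21,0,170,4,3,21,0,170,4,3,21,0,170,4,3,21,0])

```text
time: 18.83
tool_pos: [613.5, -190.7, 41.4]
tcp_rot: [3.141, -0.001, -0.022]
contact_force: [-0.5, 0.8, -0.1]
grip_width: 30.3
```

Call:
play_rows(moves=[170,4,0,0,0,170,4,0,-35,0,170,4,0,-70,0,170,-60,0,-110,0,170,-60,0,-110,0,170,-60,0,-110,0])

```text
time: 19.33
tool_pos: [551.1, -189.5, 154.9]
tcp_rot: [3.14, -0.003, -0.023]
contact_force: [1.5, -0.8, 0.2]
grip_width: 31.0
```

```bash
python3 -c "
from h import *
cap('wrist','w11.png')
go((508,66,135),-9)"
```

```text
t19.38 at [ 552.8 -189.7  153.5] shift [ -50.7 -254.6   17.9] turn -82.3 rows>=11.5 j6 1.13 F [ 0.3 -0.1  1.1] w30.2
```

View pics/w11.png

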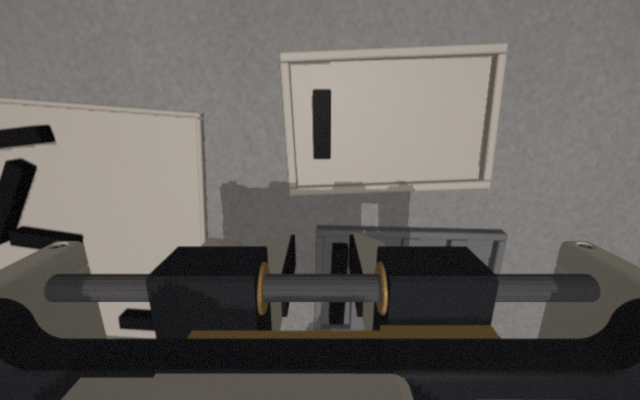

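Call:
play_rows(moves=[145,-51,-254,18,-82,145,-51,-254,18,-82,145,-51,-254,18,-82,145,-51,-254,18,-82,145,-51,-254,18,-82,145,-51,-254,18,-82,145,-51,-254,18,-82,145,-51,-254,18,-82])

```text
time: 20.05
tool_pos: [507.6, 69.5, 131.9]
tcp_rot: [-3.14, -0.0, 0.989]
contact_force: [-0.7, 0.1, -0.0]
grip_width: 39.7
```

Call:
play_rows(moves=[145,0,0,0,-26,145,0,0,0,-26,145,0,0,0,-26,145,0,0,0,-26,145,0,0,0,-26,145,0,0,0,-26,145,0,0,0,-26])

```text
time: 20.63
tool_pos: [508.3, 66.0, 132.4]
tcp_rot: [-3.141, -0.0, 1.429]
contact_force: [0.1, -0.1, -0.0]
grip_width: 39.5
```

```bash
python3 -c "
from h import *
near(60,(508,87),31.5,grab=-5)"
```

```text
#0 L90 x426.0 y141.9 ang93.8 IoU0.71 rect90x32 px208,121 
#1 L90 x607.2 y103.3 ang95.1 IoU0.88 rect91x20 px433,138 
#2 L90 x547.7 y113.1 ang147.9 IoU0.90 rect91x16 px360,140 
#3 L60 x508.4 y88.4 ang79.7 IoU0.91 rect62x16 px318,175 
#4 L90 x509.4 y-24.3 ang173.1 IoU0.17 rect249x98 px327,284 
-> [ 60.   508.37  88.41  79.71   0.91]
t20.68 at [508.2  65.9 132.5] shift [ 17.3  -3.1 101. ] turn 2.2 rows>=2.5 j6 0.12 F [-0.8 -0.  -0.6] w39.8
```

View pics/near.png

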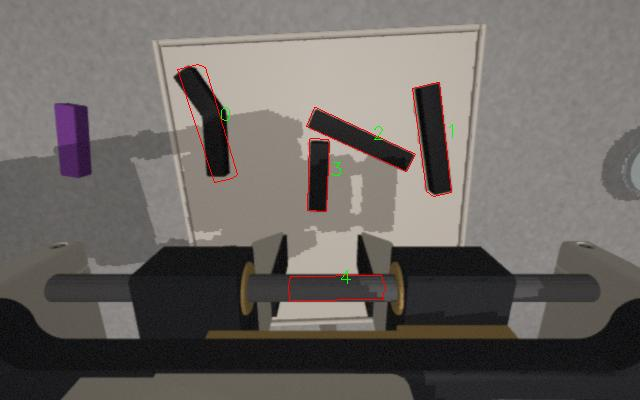

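Call:
play_rows(moves=[145,17,-3,38,2,145,17,-3,75,2,145,17,-3,94,2,145,17,-3,102,2,145,17,-3,102,2,200,17,-3,102,2,255,17,-3,102,2,255,17,-3,102,2])

```text
time: 21.35
tool_pos: [508.5, 83.0, 32.3]
tcp_rot: [3.138, -0.001, 1.396]
contact_force: [0.1, -0.1, -1.1]
grip_width: 23.8
```

Call:
play_rows(moves=[255,0,0,0,0,255,0,0,0,0,255,0,0,0,0,255,0,0,-30,0,255,0,0,-65,0,255,0,0,-70,0])

```text
time: 21.85
tool_pos: [510.0, 83.2, 105.7]
tcp_rot: [3.134, -0.002, 1.397]
contact_force: [2.0, 0.7, 0.5]
grip_width: 15.6
```

```bash
python3 -c "
from h import *
go((612,-234,105),89)"
```

```text
t21.85 at [510.   83.2 105.7] shift [-294.7  155.4    1.5] turn 81.0 rows>=11.3 j6 0.19 F [2.  0.7 0.5] w15.6
```

Call:
play_rows(moves=[255,-295,155,0,81,255,-295,155,0,81,255,-295,155,0,81,255,-295,155,0,81,255,-295,155,0,81,255,-295,155,0,81,255,-295,155,0,81,255,-295,155,0,81])

```text
time: 22.52
tool_pos: [609.0, -236.4, 100.9]
tcp_rot: [-3.142, -0.0, 0.39]
contact_force: [1.2, -0.5, -0.3]
grip_width: 15.8
```

Call:
play_rows(moves=[255,0,0,0,24,255,0,0,0,24,255,0,0,0,24,255,0,0,0,24,255,0,0,0,24,255,0,0,0,24])

```text
time: 23.02
tool_pos: [608.8, -234.3, 100.7]
tcp_rot: [-3.141, 0.0, -0.02]
contact_force: [-0.2, 0.1, -0.1]
grip_width: 15.4
```

```bash
python3 -c "
from h import *
cap('wrist','w12.png')
go((612,-235,36.5),89)"
```

```text
t23.07 at [ 608.8 -234.2  100.8] shift [ 3.2  0.7 64.3] turn -0.2 rows>=1.5 j6 1.11 F [ 0.3 -0.1 -0. ] w15.5
```

View pics/w12.png

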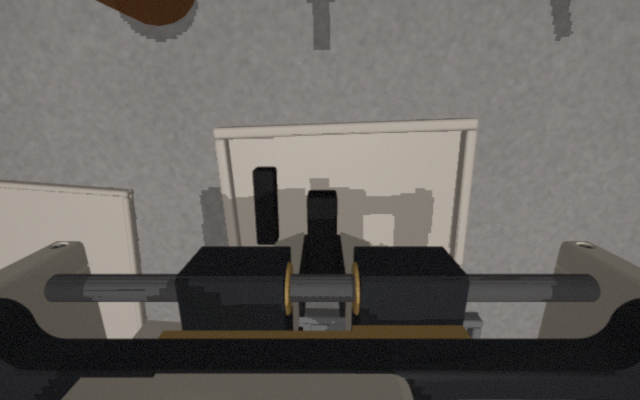

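Call:
play_rows(moves=[255,3,5,30,0,255,3,5,52,0,255,3,5,64,0,255,3,5,64,0,255,3,5,64,0,185,3,5,64,0,185,3,5,64,0,185,3,5,64,0])

```text
time: 23.73
tool_pos: [612.5, -239.7, 38.3]
tcp_rot: [3.141, -0.002, -0.022]
contact_force: [-0.3, 0.4, 0.0]
grip_width: 24.9
```

Call:
play_rows(moves=[185,0,0,0,0,185,0,0,-35,0,185,0,0,-70,0,145,-60,0,-110,0,145,-60,0,-110,0,145,-60,0,-110,0])

```text
time: 24.23
tool_pos: [549.9, -238.7, 151.5]
tcp_rot: [3.139, -0.004, -0.023]
contact_force: [1.6, -0.6, -0.2]
grip_width: 38.0
```

```bash
python3 -c "
from h import *
cap('wrist','w13.png')
go((548,85,135),57.5)"
```

```text
t24.28 at [ 551.2 -238.6  149.8] shift [ -10.8 -323.5   14.1] turn 31.2 rows>=7.8 j6 1.06 F [-0.   0.7  0.6] w38.7
```

View pics/w13.png

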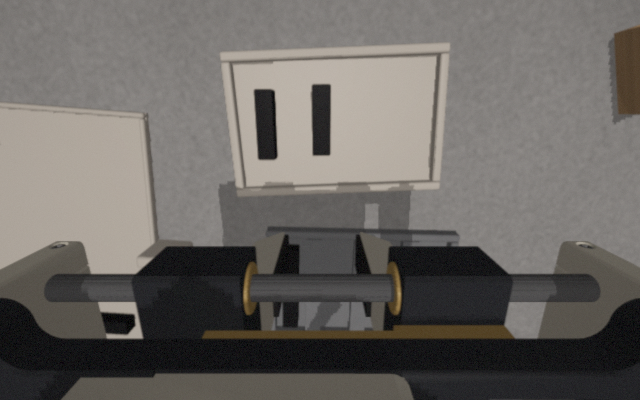

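```bash
python3 -c "
from h import *
go((532,123,140),57.5)"
```

```text
t24.28 at [ 551.2 -238.6  149.8] shift [ -27.7 -361.1    9. ] turn 31.2 rows>=8.7 j6 1.06 F [-0.   0.7  0.6] w38.7
```

Call:
play_rows(moves=[145,-28,-361,9,31,145,-28,-361,9,31,145,-28,-361,9,31,145,-28,-361,9,31,145,-28,-361,9,31,145,-28,-361,9,31,145,-28,-361,9,31,145,-28,-361,9,31])

```text
time: 24.95
tool_pos: [533.8, 90.6, 138.1]
tcp_rot: [-3.141, 0.0, -0.563]
contact_force: [1.1, 0.0, -0.3]
grip_width: 39.4
```

Call:
play_rows(moves=[145,0,-28,0,0,145,0,-28,0,0,145,0,-28,0,0,145,0,-28,0,0])

```text
time: 25.28
tool_pos: [548.7, 111.8, 138.0]
tcp_rot: [3.141, 0.001, -0.563]
contact_force: [0.3, -0.0, 0.5]
grip_width: 39.4
```

```bash
python3 -c "
from h import *
near(90,(548,113),31.5)"
```

```text
#0 L90 x607.9 y103.6 ang95.5 IoU0.93 rect91x16 px294,135 
#1 L90 x547.0 y113.1 ang147.2 IoU0.92 rect92x16 px322,198 
#2 L90 x438.7 y95.1 ang88.4 IoU0.17 rect234x141 px396,284 
-> [ 90.   547.04 113.15 147.19   0.92]
t25.33 at [548.6 111.2 138.2] shift [ -2.3  -0.8 106.7] turn 0.5 rows>=2.6 j6 2.20 F [ 0.1 -0.2 -0.1] w39.4
```

View pics/near.png

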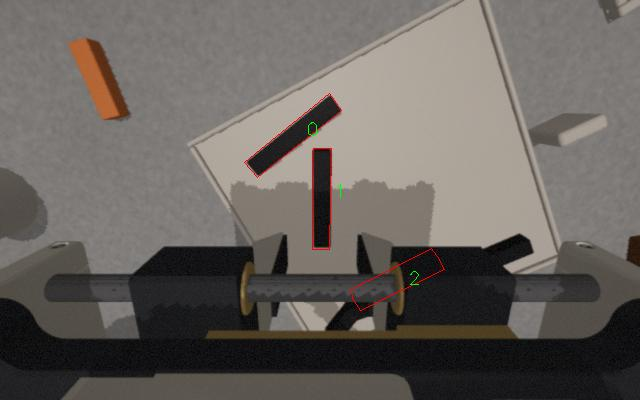

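Call:
play_rows(moves=[145,-2,-1,38,0,145,-2,-1,78,0,145,-2,-1,98,0,145,-2,-1,107,0,145,-2,-1,107,0,200,-2,-1,107,0,255,-2,-1,107,0,255,-2,-1,107,0])

```text
time: 26.0
tool_pos: [548.8, 113.7, 33.5]
tcp_rot: [-3.139, -0.003, -0.564]
contact_force: [0.2, 0.1, 0.2]
grip_width: 24.2
```

Call:
play_rows(moves=[255,0,0,0,0,255,0,0,0,0,255,0,0,0,0,255,0,0,-30,0,255,0,0,-65,0,255,0,0,-70,0])

```text
time: 26.5
tool_pos: [550.4, 114.2, 107.1]
tcp_rot: [-3.136, -0.007, -0.563]
contact_force: [1.8, 0.2, 0.8]
grip_width: 15.6
```

```bash
python3 -c "
from h import *
go((444.3,-299.5,105),87)"
```

```text
t26.50 at [550.4 114.2 107.1] shift [131.1 406.5   0.8] turn -29.3 rows>=10.2 j6 2.20 F [1.8 0.2 0.8] w15.6
```

Call:
play_rows(moves=[255,131,406,0,-29,255,131,406,0,-29,255,131,406,0,-29,255,131,406,0,-29,255,131,406,0,-29,255,131,406,0,-29,255,131,406,0,-29,255,131,406,0,-29])

```text
time: 27.17
tool_pos: [468.1, -195.4, 102.0]
tcp_rot: [3.141, -0.001, -0.057]
contact_force: [1.5, -0.2, -1.2]
grip_width: 15.5
```

Call:
play_rows(moves=[255,32,97,0,0,255,32,97,0,0,255,32,97,0,0,255,32,97,0,0,255,32,97,0,0])

```text
time: 27.58
tool_pos: [495.0, -293.1, 101.3]
tcp_rot: [-3.141, 0.0, -0.059]
contact_force: [-0.4, 1.4, -0.1]
grip_width: 15.8
```

```bash
python3 -c "
from h import *
cap('wrist','w14.png')
go((444.3,-299.5,37),87)"
```

```text
t27.63 at [ 494.8 -291.8  101.3] shift [-49.9  10.6  64.3] turn -0.3 rows>=2.0 j6 0.96 F [ 0.3  0.5 -0.6] w15.4
```

View pics/w14.png

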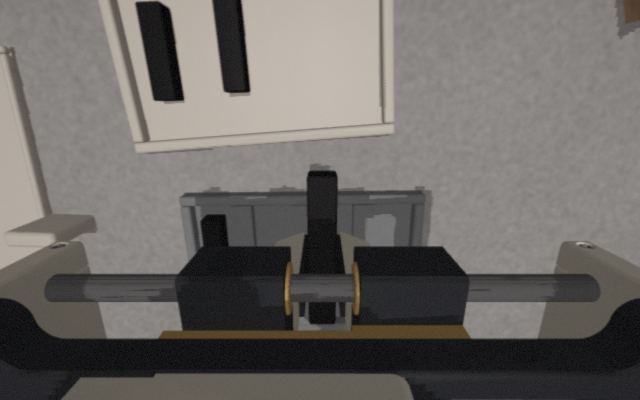

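Call:
play_rows(moves=[255,-30,7,0,0,255,-50,11,15,0,255,-50,11,40,0,255,-50,11,57,0,255,-50,11,57,0,255,-50,11,57,0,255,-50,11,57,0])

```text
time: 28.22
tool_pos: [445.5, -300.0, 45.7]
tcp_rot: [3.141, -0.001, -0.056]
contact_force: [0.5, 0.1, -0.5]
grip_width: 15.8
```

```bash
python3 -c "
from h import *
cap('wrist','w15.png')
go((444.3,-299.5,37),87)"
```

```text
t28.27 at [ 445.6 -300.4   45.9] shift [-1.4 -0.8  8.9] turn -0.2 rows>=0.2 j6 0.89 F [-0.9 -0.8  0. ] w15.5
```

View pics/w15.png

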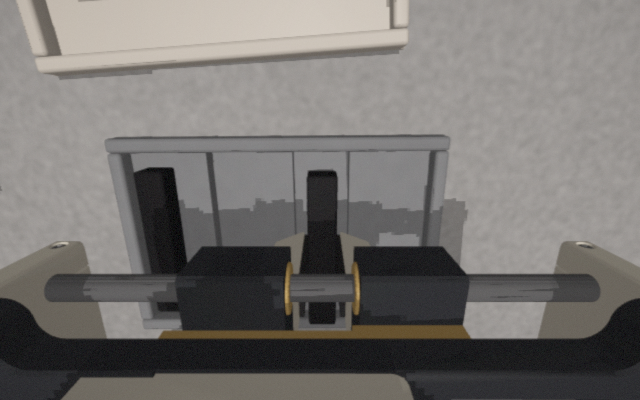

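Call:
play_rows(moves=[255,-1,-1,9,0,255,-1,-1,9,0,255,-1,-1,9,0,170,-1,-1,9,0,170,-1,-1,9,0,170,-1,-1,9,0,170,-1,-1,9,0])

```text
time: 28.85
tool_pos: [443.9, -299.5, 35.8]
tcp_rot: [3.141, -0.0, -0.057]
contact_force: [-0.0, -0.1, 0.2]
grip_width: 30.1
```

Call:
play_rows(moves=[170,0,0,0,0,170,0,0,-35,0,170,0,0,-70,0,145,-20,0,-110,0,145,-20,0,-110,0,145,-20,0,-110,0])

```text
time: 29.35
tool_pos: [424.2, -299.2, 148.1]
tcp_rot: [3.138, -0.004, -0.058]
contact_force: [0.1, 0.7, 0.7]
grip_width: 39.4
```

```bash
python3 -c "
from h import *
cap('wrist','w16.png')
go((609,85,135),5.5)"
```

```text
t29.40 at [ 423.9 -298.5  146.3] shift [ 162.7 -393.6   11.1] turn 81.2 rows>=11.3 j6 0.87 F [-0.4 -0.  -0.9] w39.5
```

View pics/w16.png

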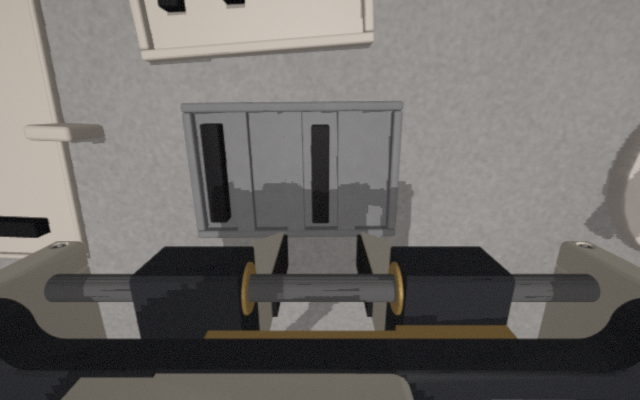

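Call:
play_rows(moves=[145,163,-394,11,-99,145,163,-394,11,-99,145,163,-394,11,-99,145,163,-394,11,-99,145,163,-394,11,-99,145,163,-394,11,-99,145,163,-394,11,-99,145,163,-394,11,-99])

```text
time: 30.07
tool_pos: [568.4, 4.3, 134.8]
tcp_rot: [-3.138, 0.002, 0.949]
contact_force: [0.4, -0.2, 0.5]
grip_width: 39.9
```

```bash
python3 -c "
from h import *
go((609,85,135),5.5)"
```

```text
t30.07 at [568.4   4.3 134.8] shift [ 89.3 -14.   -0.3] turn -41.1 rows>=5.7 j6 0.49 F [ 0.4 -0.2  0.5] w39.9
```

Call:
play_rows(moves=[145,89,-14,0,-41,145,89,-14,0,-41,145,89,-14,0,-41,145,89,-14,0,-41,145,89,-14,0,-41,145,89,-14,0,-41,145,89,-14,0,-41,145,89,-14,0,-41])

```text
time: 30.73
tool_pos: [608.9, 82.3, 135.2]
tcp_rot: [-3.139, -0.0, 1.656]
contact_force: [-0.3, 0.1, -0.2]
grip_width: 39.9
```

```bash
python3 -c "
from h import *
near(90,(608,104),31.5)"
```

```text
#0 L90 x425.9 y143.6 ang92.8 IoU0.75 rect89x37 px106,106 
#1 L90 x607.9 y103.2 ang95.4 IoU0.94 rect91x16 px323,173 
#2 L90 x505.3 y-4.8 ang173.5 IoU0.16 rect249x114 px203,286 
-> [ 90.   607.91 103.19  95.44   0.94]
t30.78 at [609.1  82.2 135.6] shift [ 21.    0.8 104.1] turn -0.6 rows>=2.5 j6 -0.08 F [-0.7 -0.4 -0.8] w39.4
```

View pics/near.png

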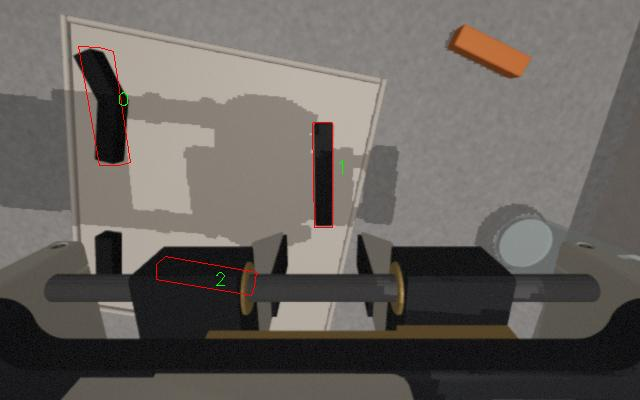

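Call:
play_rows(moves=[165,21,1,38,0,165,21,1,75,0,165,21,1,95,0,165,21,1,103,0,165,21,1,103,0,200,21,1,103,0,255,21,1,103,0,255,21,1,103,0])

```text
time: 31.45
tool_pos: [609.9, 103.0, 36.0]
tcp_rot: [3.138, 0.0, 1.658]
contact_force: [-0.0, -0.4, 0.4]
grip_width: 17.2
```

Call:
play_rows(moves=[255,0,0,0,0,255,0,0,0,0,255,0,0,0,0,255,0,0,-30,0,255,0,0,-65,0,255,0,0,-70,0])

```text
time: 31.95
tool_pos: [611.6, 103.3, 110.2]
tcp_rot: [3.132, 0.0, 1.658]
contact_force: [2.2, -0.1, 0.5]
grip_width: 15.3
```

```bash
python3 -c "
from h import *
go((446.8,-251.5,105),87)"
```

```text
t31.95 at [611.6 103.3 110.2] shift [-339.  -195.3    3.5] turn -82.0 rows>=11.4 j6 -0.04 F [ 2.2 -0.1  0.5] w15.3
```

```bash
python3 -c "
from h import *
go((441.8,-347.4,105),87)"
```

```text
t31.95 at [611.6 103.3 110.2] shift [-434.1 -208.6    3.4] turn -82.0 rows>=11.6 j6 -0.04 F [ 2.2 -0.1  0.5] w15.3
```

Call:
play_rows(moves=[255,-434,-209,0,98,255,-434,-209,0,98,255,-434,-209,0,98,255,-434,-209,0,98,255,-434,-209,0,98,255,-434,-209,0,98,255,-434,-209,0,98,255,-434,-209,0,98])

```text
time: 32.62
tool_pos: [490.0, -210.5, 104.5]
tcp_rot: [3.141, -0.0, 0.652]
contact_force: [1.9, -1.0, -0.4]
grip_width: 15.5
```

```bash
python3 -c "
from h import *
go((441.8,-347.4,105),87)"
```

```text
t32.62 at [ 490.  -210.5  104.5] shift [-121.4   79.6   -0.5] turn 40.4 rows>=5.6 j6 0.37 F [ 1.9 -1.  -0.4] w15.5
```

Call:
play_rows(moves=[255,-121,80,0,40,255,-121,80,0,40,255,-121,80,0,40,255,-121,80,0,40,255,-121,80,0,40,255,-121,80,0,40,255,-121,80,20,40,255,-121,80,40,40])

```text
time: 33.28
tool_pos: [444.7, -347.1, 65.0]
tcp_rot: [3.139, -0.003, -0.041]
contact_force: [-0.2, -0.6, -1.2]
grip_width: 15.3
```

Call:
play_rows(moves=[255,0,0,10,0,255,0,0,10,0,255,0,0,10,0])

```text
time: 33.53
tool_pos: [444.2, -345.9, 54.1]
tcp_rot: [-3.141, 0.0, -0.04]
contact_force: [0.1, -0.3, 0.6]
grip_width: 15.3
```

```bash
python3 -c "
from h import *
cap('wrist','w17.png')
go((441.8,-347.4,37),87)"
```

```text
t33.58 at [ 444.6 -346.3   54.7] shift [-2.7  1.2 17.7] turn 0.7 rows>=0.4 j6 0.81 F [ 0.   0.1 -0.6] w15.5
```

View pics/w17.png

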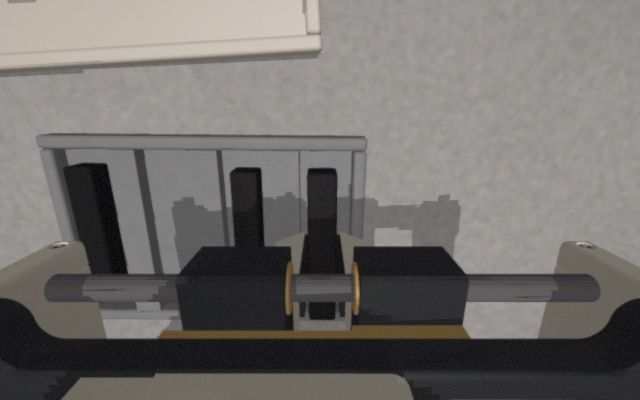

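Call:
play_rows(moves=[255,-2,2,10,0,255,-2,2,17,0.5,255,-2,2,17,0.5,255,-2,2,17,0.5,180,-2,2,17,0.5,180,-2,2,17,0.5,180,-2,2,17,0.5,180,-2,2,17,0.5])

```text
time: 34.25
tool_pos: [442.2, -348.0, 37.2]
tcp_rot: [3.142, -0.0, -0.048]
contact_force: [1.2, -0.8, 0.2]
grip_width: 27.0
```

Call:
play_rows(moves=[180,0,0,0,0,180,0,0,-35,0,180,0,0,-70,0,145,-20,0,-110,0,145,-20,0,-110,0,145,-20,0,-110,0])

```text
time: 34.75
tool_pos: [422.5, -348.0, 149.7]
tcp_rot: [3.138, -0.004, -0.049]
contact_force: [0.3, -0.2, -0.7]
grip_width: 38.9
```

```bash
python3 -c "
from h import *
cap('wrist','w18.png')
go((412,-15,135),-6)"
```

```text
t34.80 at [ 422.1 -347.2  147.8] shift [ -26.4 -331.3   12.3] turn -86.8 rows>=12.1 j6 0.79 F [-0.7  0.3 -0.4] w39.3
```

View pics/w18.png

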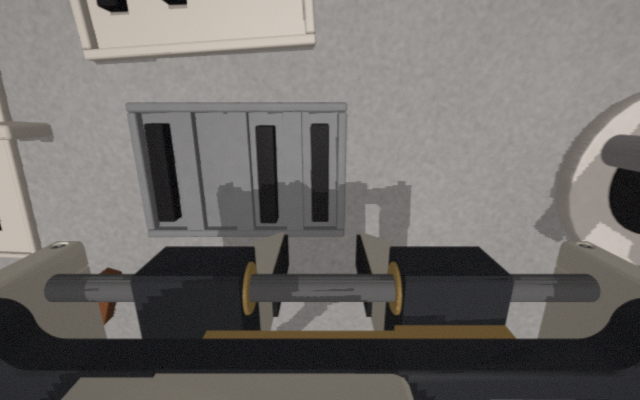

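Call:
play_rows(moves=[145,-26,-331,12,-87,145,-26,-331,12,-87,145,-26,-331,12,-87,145,-26,-331,12,-87,145,-26,-331,12,-87,145,-26,-331,12,-87,145,-26,-331,12,-87,145,-26,-331,12,-87])

```text
time: 35.47
tool_pos: [410.9, -12.8, 133.5]
tcp_rot: [-3.139, 0.001, 0.958]
contact_force: [1.5, -0.4, -1.0]
grip_width: 39.5
```

```bash
python3 -c "
from h import *
go((412,-15,135),-6)"
```

```text
t35.47 at [410.9 -12.8 133.5] shift [-1.1  2.2 -1.5] turn -29.1 rows>=4.1 j6 0.39 F [ 1.5 -0.4 -1. ] w39.5
```

Call:
play_rows(moves=[145,0,0,0,-29,145,0,0,0,-29,145,0,0,0,-29,145,0,0,0,-29,145,0,0,0,-29,145,0,0,0,-29])

```text
time: 35.97
tool_pos: [411.6, -14.8, 133.9]
tcp_rot: [-3.139, -0.0, 1.455]
contact_force: [-0.6, 0.0, -0.7]
grip_width: 39.5
```

```bash
python3 -c "
from h import *
near(60,(412,1),31.5)"
```

```text
#0 L90 x430.0 y145.4 ang80.0 IoU0.94 rect40x16 px320,28 EDGE
#1 L60 x410.6 y1.2 ang83.5 IoU0.93 rect62x16 px319,181 
-> [ 60.   410.61   1.19  83.51   0.93]
t36.02 at [411.7 -14.9 134.2] shift [ 15.9  -2.8 102.7] turn -0.2 rows>=2.5 j6 -0.11 F [-0.3 -0.1 -0.2] w39.8
```

View pics/near.png

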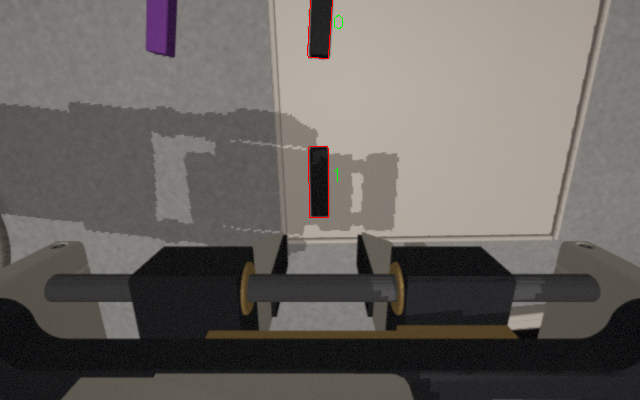

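Call:
play_rows(moves=[165,16,-3,38,0,165,16,-3,75,0,165,16,-3,95,0,165,16,-3,103,0,165,16,-3,103,0,165,16,-3,103,0,255,16,-3,103,0,255,16,-3,103,0])

```text
time: 36.68
tool_pos: [411.9, 0.9, 33.3]
tcp_rot: [3.139, 0.0, 1.457]
contact_force: [-0.2, -0.2, -0.2]
grip_width: 23.2
```

Call:
play_rows(moves=[255,0,0,0,0,255,0,0,0,0,255,0,0,0,0,255,0,0,-30,0,255,0,0,-65,0,255,0,0,-70,0])

```text
time: 37.18
tool_pos: [413.3, 0.8, 106.3]
tcp_rot: [3.134, 0.0, 1.458]
contact_force: [0.8, 0.4, 0.5]
grip_width: 15.3
```

```bash
python3 -c "
from h import *
go((612,-283,105),89)"
```

```text
t37.18 at [413.3   0.8 106.3] shift [-259.5  229.4    3.1] turn 84.5 rows>=11.8 j6 -0.07 F [0.8 0.4 0.5] w15.3
```

Call:
play_rows(moves=[255,-260,229,0,84,255,-260,229,0,84,255,-260,229,0,84,255,-260,229,0,84,255,-260,229,0,84,255,-260,229,0,84,255,-260,229,0,84,255,-260,229,0,84])

```text
time: 37.85
tool_pos: [602.3, -274.0, 101.9]
tcp_rot: [-3.141, -0.0, 0.451]
contact_force: [0.6, -0.3, -0.5]
grip_width: 15.8
```

```bash
python3 -c "
from h import *
go((612,-283,105),89)"
```

```text
t37.85 at [ 602.3 -274.   101.9] shift [ 4.8 12.3 -3.1] turn 26.8 rows>=3.7 j6 0.58 F [ 0.6 -0.3 -0.5] w15.8
```

Call:
play_rows(moves=[255,5,12,0,27,255,5,12,0,27,255,5,12,0,27,255,5,12,0,27,255,5,12,0,27,255,5,12,10,27,255,5,12,10,27])

```text
time: 38.43
tool_pos: [610.6, -280.3, 90.0]
tcp_rot: [-3.14, 0.002, -0.011]
contact_force: [-0.1, 0.3, -0.8]
grip_width: 15.8
```

```bash
python3 -c "
from h import *
cap('wrist','w19.png')
go((612,-284,37),89)"
```

```text
t38.48 at [ 610.6 -280.3   90.5] shift [ 1.5  3.8 53.5] turn 0.4 rows>=1.3 j6 1.04 F [-0.7 -0.2 -0.7] w15.5
```

View pics/w19.png

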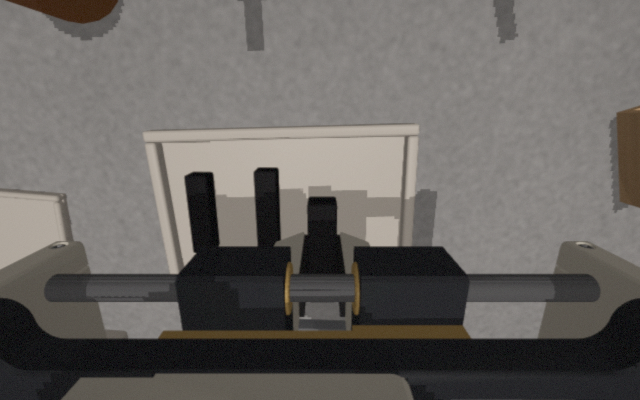

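Call:
play_rows(moves=[255,2,3,30,0,255,2,3,46,0,255,2,3,53,0,255,2,3,53,0,255,2,3,53,0,185,2,3,53,0,185,2,3,53,0,185,2,3,53,0])

```text
time: 39.15
tool_pos: [614.0, -284.1, 40.4]
tcp_rot: [3.141, -0.002, -0.013]
contact_force: [-0.8, 0.3, 0.4]
grip_width: 24.5
```

Call:
play_rows(moves=[185,0,0,0,0,185,0,0,-35,0,185,0,0,-70,0,145,-60,0,-110,0,145,-60,0,-110,0,145,-60,0,-110,0])

```text
time: 39.65
tool_pos: [551.5, -283.9, 153.9]
tcp_rot: [3.138, -0.003, -0.014]
contact_force: [2.3, -0.1, 0.1]
grip_width: 38.5
```

```bash
python3 -c "
from h import *
cap('wrist','w20.png')
go((428,100,150),-10)"
```

```text
t39.70 at [ 552.9 -283.8  152.2] shift [-130.5 -381.9    0.8] turn -80.8 rows>=11.3 j6 0.99 F [ 0.9  0.5 -0.3] w39.1
```

View pics/w20.png

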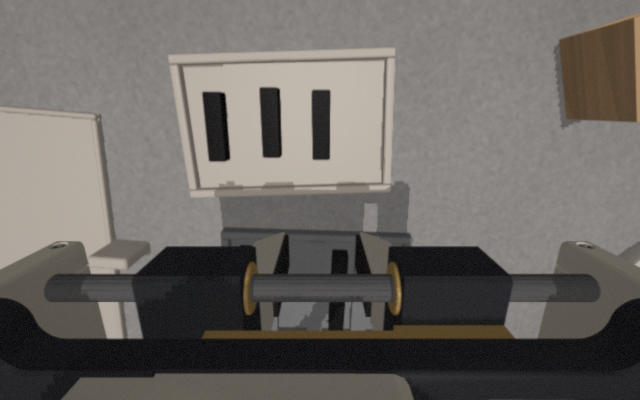

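Call:
play_rows(moves=[145,-130,-382,0,-81,145,-130,-382,0,-81,145,-130,-382,0,-81,145,-130,-382,0,-81,145,-130,-382,0,-81,145,-130,-382,0,-81,145,-130,-382,0,-81,145,-130,-382,0,-81])

```text
time: 40.37
tool_pos: [449.9, 35.8, 148.7]
tcp_rot: [-3.141, -0.0, 0.993]
contact_force: [-0.5, 0.1, -0.2]
grip_width: 39.9
```

```bash
python3 -c "
from h import *
go((430,95,150),-10)"
```

```text
t40.37 at [449.9  35.8 148.7] shift [ 38.7 -49.   -1.3] turn -23.1 rows>=3.2 j6 0.49 F [-0.5  0.1 -0.2] w39.9
```

Call:
play_rows(moves=[145,39,-49,0,-23,145,39,-49,0,-23,145,39,-49,0,-23,145,39,-49,0,-23,145,39,-49,0,-23,145,39,-49,0,-23])

```text
time: 40.87
tool_pos: [431.3, 93.8, 148.8]
tcp_rot: [-3.141, -0.0, 1.387]
contact_force: [-0.0, -0.4, -0.0]
grip_width: 39.9
```

```bash
python3 -c "
from h import *
T=pose(); c=cap('wrist','w21.png'); go()
cv2.imwrite('pics/w21c.png',cv2.resize(c['color'][40:240,220:420,::-1],None,fx=3,fy=3,interpolation=cv2.INTER_CUBIC))"
```

```text
t40.92 at [431.2  93.6 148.8] shift [0. 0. 0.] turn 0 rows>=0.0 j6 0.22 F [-1.  -0.5 -0.1] w39.4
```

View pics/w21c.png

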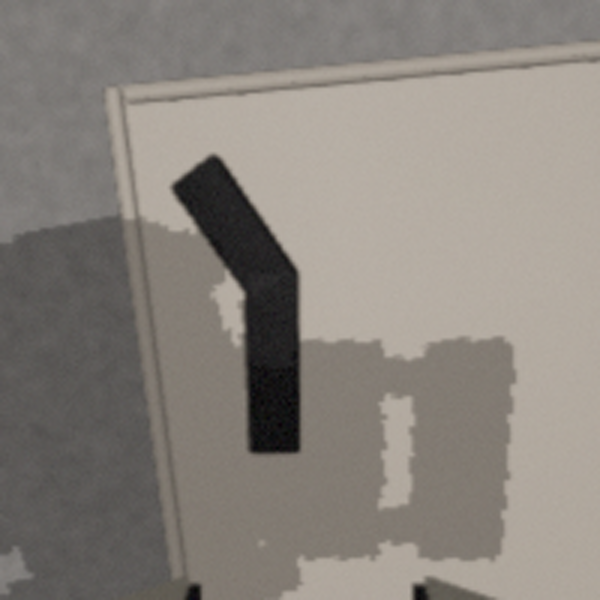

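```bash
python3 -c "
from h import *
T=pose(); c=cap('wrist')
P=[back(c,(220+x/3,40+y/3),19,T) for x,y in [(274,452),(271,275),(193,172)]]; print(np.round(P,1),np.linalg.norm(P[0]-P[1]),np.linalg.norm(P[2]-P[1]),np.degrees(np.arctan2(*(P[1]-P[0])[1::-1])))
q=P[0]+(P[1]-P[0])*.6; a=np.degrees(np.arctan2(*(P[1]-P[0])[1::-1]))
go((q[0],q[1],31.5),a+90)"
```

```text
[[423.  101.2  19. ]
 [432.3 152.6  19. ]
 [416.6 183.9  19. ]] 52.27751439960512 35.03010000454777 79.7841246735266
t40.97 at [431.2  93.4 148.8] shift [ 37.5  -9.6 117.3] turn -0.3 rows>=3.0 j6 0.22 F [-0.   0.5  0.3] w39.8
```

Call:
play_rows(moves=[165,36,-10,38,0,165,36,-10,78,0,165,36,-10,106,0,165,36,-10,117,0,165,36,-10,117,0,165,36,-10,117,0,255,36,-10,117,0,255,36,-10,117,0])

```text
time: 41.63
tool_pos: [428.8, 130.6, 33.4]
tcp_rot: [3.139, -0.001, 1.387]
contact_force: [0.8, 0.5, -0.0]
grip_width: 23.0
```

Call:
play_rows(moves=[255,0,0,0,0,255,0,0,0,0,255,0,0,0,0,255,0,0,-30,0,255,0,0,-65,0,255,0,0,-70,0])

```text
time: 42.13
tool_pos: [430.1, 131.1, 106.6]
tcp_rot: [3.134, -0.003, 1.388]
contact_force: [0.9, -0.1, -0.0]
grip_width: 15.7
```

```bash
python3 -c "
from h import *
cap('wrist','w22.png')
go((602,-324,110),89)"
```

```text
t42.18 at [429.9 131.  105.7] shift [-416.1  252.    -3.5] turn 80.5 rows>=11.7 j6 0.31 F [ 0.8  0.2 -0.1] w15.5
```

View pics/w22.png

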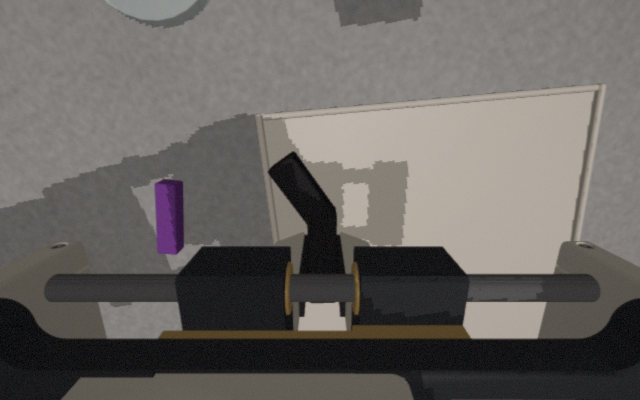

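Call:
play_rows(moves=[255,-418,244,-4,80,255,-418,244,-4,80,255,-418,244,-4,80,255,-418,244,-4,80,255,-418,244,-4,80,255,-418,244,-4,80,255,-418,244,-4,80,255,-418,244,-4,80])

```text
time: 42.85
tool_pos: [540.3, -184.9, 103.8]
tcp_rot: [-3.14, 0.001, 0.381]
contact_force: [1.7, 1.1, -0.3]
grip_width: 15.5
```

```bash
python3 -c "
from h import *
go((595,-327,110),89)"
```

```text
t42.85 at [ 540.3 -184.9  103.8] shift [ -2.2 152.3  -6.4] turn 22.9 rows>=3.7 j6 0.73 F [ 1.7  1.1 -0.3] w15.5
```

Call:
play_rows(moves=[255,-2,152,0,23,255,-2,152,0,23,255,-2,152,0,23,255,-2,152,0,23,255,-2,152,0,23,255,-2,152,0,23,255,-2,152,0,23])

```text
time: 43.43
tool_pos: [595.4, -323.5, 103.4]
tcp_rot: [-3.14, 0.002, -0.013]
contact_force: [0.1, 0.7, -0.7]
grip_width: 15.6
```

```bash
python3 -c "
from h import *
T=pose();c=cap('wrist','w23.png')
go((595,-327,37),89)"
```

```text
t43.48 at [ 595.6 -323.   103.9] shift [-0.4  4.1 66.9] turn 0.3 rows>=1.6 j6 0.97 F [-0.4  0.5 -0.6] w15.8
```

View pics/w23.png

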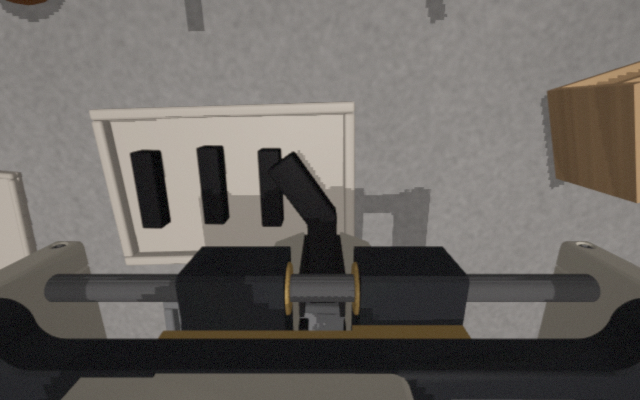

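```bash
python3 -c "
from h import *
c=cap('top','t24.png'); T=pose(); w=cap('wrist')
print(back(c,(473,172),40),back(c,(479,190),40),back(c,(473,172),0),back(c,(479,192),0))
print([back(w,q,z,T).round() for q in [(549,92),(557,180),(640,200)] for z in (0,60)])"
```

```text
[ 676.32758746 -489.38664865   40.        ] [ 612.0446696  -508.09820225   40.        ] [ 686.4078479  -502.01039569    0.        ] [ 613.29914132 -520.88773125    0.        ]
[array([ 683., -493.,    0.]), array([ 681., -450.,   60.]), array([ 615., -513.,    0.]), array([ 630., -466.,   60.]), array([ 597., -585.,    0.]), array([ 617., -519.,   60.])]
```

Rack is at y < −489, body reaches −422: clear. Lower and release.

Call:
play_rows(moves=[255,0,4,30,0,255,0,4,52,0,255,0,4,66,0,255,0,4,66,0,255,0,4,66,0,185,0,4,66,0,185,0,4,66,0,185,0,4,66,0])

```text
time: 44.25
tool_pos: [596.9, -328.7, 40.5]
tcp_rot: [3.14, -0.002, -0.013]
contact_force: [0.5, 0.6, -0.3]
grip_width: 24.9
```

Call:
play_rows(moves=[185,0,0,0,0,185,0,0,-35,0,185,0,0,-70,0,145,-70,-40,-140,0,145,-70,-40,-140,0,145,-70,-40,-140,0,145,-70,-40,-140,0])

```text
time: 44.83
tool_pos: [525.9, -286.8, 183.9]
tcp_rot: [3.138, -0.005, -0.013]
contact_force: [1.5, -1.4, 0.4]
grip_width: 39.0
```

```bash
python3 -c "
from h import *
cap('wrist','w25.png')
go((496,-85,120),-5.2)"
```

```text
t44.88 at [ 526.7 -287.5  182. ] shift [ -33.7 -202.2   61.3] turn -85.6 rows>=12.0 j6 0.96 F [-0.3 -0.2  1.2] w39.7
```

View pics/w25.png

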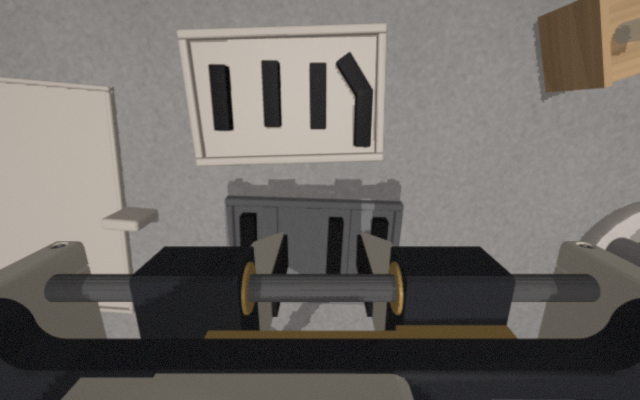

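Call:
play_rows(moves=[145,-34,-202,40,-86,145,-34,-202,40,-86,145,-34,-202,40,-86,145,-34,-202,40,-86,145,-34,-202,40,-86,145,-34,-202,40,-86,145,-34,-202,40,-86,145,-34,-202,40,-86])

```text
time: 45.55
tool_pos: [495.9, -84.2, 137.9]
tcp_rot: [-3.141, 0.0, 0.995]
contact_force: [1.1, 0.2, 0.2]
grip_width: 39.3
```

```bash
python3 -c "
from h import *
go((496,-85,120),-5.2)"
```

```text
t45.55 at [495.9 -84.2 137.9] shift [-0.7  0.5 17.9] turn -27.8 rows>=3.9 j6 0.26 F [1.1 0.2 0.2] w39.3
```

Call:
play_rows(moves=[145,0,0,18,-28,145,0,0,18,-28,145,0,0,18,-28,145,0,0,18,-28,145,0,0,18,-28,145,0,0,18,-28])

```text
time: 46.05
tool_pos: [495.8, -85.1, 120.1]
tcp_rot: [-3.141, -0.0, 1.472]
contact_force: [-0.1, 0.7, -0.2]
grip_width: 39.3
```

```bash
python3 -c "
from h import *
cap('wrist','w26.png')
go((496,-85,39),-5.2)"
```

```text
t46.10 at [495.7 -85.1 120.3] shift [ 0.1  0.3 81.3] turn -0.5 rows>=1.9 j6 -0.22 F [0.1 0.4 0.6] w39.5
```

View pics/w26.png

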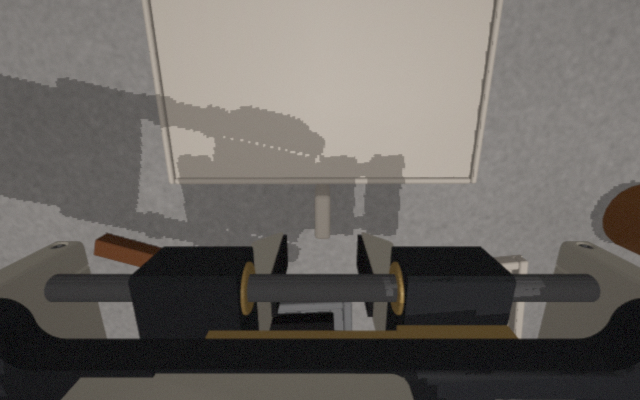

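Call:
play_rows(moves=[145,0,0,38,0,145,0,0,72,0,145,0,0,80,0,145,0,0,80,0,255,0,0,80,0,255,0,0,80,0,255,0,0,80,0,255,0,0,80,0])

```text
time: 46.77
tool_pos: [496.3, -85.3, 42.3]
tcp_rot: [3.139, 0.001, 1.475]
contact_force: [0.1, 1.4, 0.2]
grip_width: 17.4
```

Call:
play_rows(moves=[255,0,0,0,0,255,0,0,0,0,255,0,0,0,0])

```text
time: 47.02
tool_pos: [496.0, -85.2, 41.9]
tcp_rot: [3.14, 0.0, 1.475]
contact_force: [-0.9, 0.7, 7.7]
grip_width: 11.7
```

```bash
python3 -c "
from h import *
go((495.9+8.3,-84.7+92,None),None)"
```

```text
t47.02 at [496.  -85.2  41.9] shift [92.9 -0.7 -0. ] turn 0 rows>=2.2 j6 -0.23 F [-0.9  0.7  7.7] w11.7
```

Call:
play_rows(moves=[255,8,0,0,0,255,22,0,0,0,255,36,0,0,0,255,50,0,0,0,255,64,0,0,0,255,78,-1,0,0,255,89,-1,0,0,255,93,-1,0,0])

```text
time: 47.68
tool_pos: [504.8, 5.6, 41.9]
tcp_rot: [3.138, 0.005, 1.479]
contact_force: [-2.1, -33.7, 4.0]
grip_width: 11.8
```

Call:
play_rows(moves=[255,0,0,0,0,255,0,0,0,0])

```text
time: 47.85
tool_pos: [504.8, 5.5, 41.9]
tcp_rot: [3.138, 0.003, 1.476]
contact_force: [1.5, -13.4, 5.2]
grip_width: 11.9
```

Call:
play_rows(moves=[145,0,0,0,0,145,0,0,0,0,145,0,0,0,0,145,0,0,0,0,145,0,0,-40,0,145,0,0,-80,0,145,-30,0,-120,0,145,-60,0,-160,0])

```text
time: 48.52
tool_pos: [498.1, -41.4, 189.1]
tcp_rot: [-3.141, -0.0, 1.478]
contact_force: [1.2, -0.6, 0.1]
grip_width: 39.4
```

Call:
play_rows(moves=[145,0,-60,-40,0,145,0,-100,-40,0,145,0,-100,-40,0,145,0,-100,-40,0,145,0,-100,-40,0,145,0,-100,-40,0,145,0,-100,-40,0,145,0,-100,-40,0])

```text
time: 49.18
tool_pos: [399.6, -32.6, 227.0]
tcp_rot: [-3.141, -0.0, 1.476]
contact_force: [0.4, 1.2, -0.1]
grip_width: 39.5
```

```bash
python3 -c "
from h import *
go()
c=cap('scene','s27.png'); cap('top','t27.png')
cv2.imwrite('pics/s27c.png',cv2.resize(c['color'][120:340,80:480,::-1],None,fx=2,fy=2,interpolation=cv2.INTER_CUBIC))
T=pose();w=cap('wrist'); print(back(w,(0,0),8,T))"
```

```text
t49.18 at [399.6 -32.6 227. ] shift [0. 0. 0.] turn 0 rows>=0.0 j6 -0.18 F [ 0.4  1.2 -0.1] w39.5
[ 90.28954328 180.89998037   8.        ]
```

View pics/s27c.png

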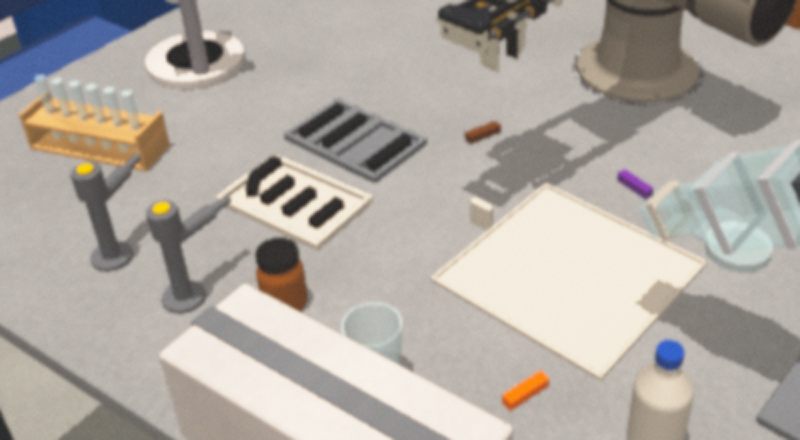

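View pics/t27.png

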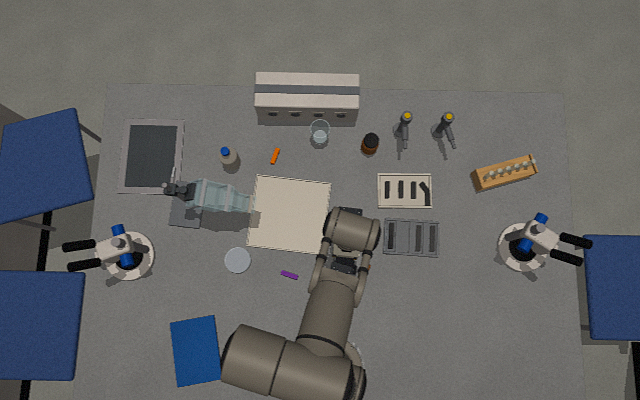

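```bash
python3 -c "
from h import *
print(bot.close_job())"
```

```text
the job is handed in; nothing more can be done
None
```

The job is done and handed in at about 49 s of the 210 s allowed.

- **Bottle:** One tap on the bottle's side freed both bars, a full-length one and a short one. They dropped onto the tray, which I then drew out about 90 mm to its stop.
- **Sorting:** There were seven bars. The three straight full-length ones lie flat in compartments 1, 2 and 4 of the crate. The three short ones and the bent one are in the white reject tray.
- **Tray:** I pushed the empty tray home to its stop. At the stop the tab was back within about 0.5 mm of where I first gripped it.

In the last scene and top pictures the bottle and sliding tray are empty and all seven bars are in place. The glassware, bottles and coloured look-alikes are where they started. I saw no knocked bar or slackened grip.

Two readings differed from plan:
- **Tap force:** The reading was about 90 N at the end of the push, under the 120 N limit but higher than needed.
- **Top camera:** It put the tray tab 3 to 4 mm off in x, so I located things with the wrist camera for every grasp and for the crate. I also used it to check each placing.

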